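Put the washed control knobs back on the tabletop hob

TASK

The control knobs of the tabletop hob have been washed and lie on the drying mat. Swing the knob guard wide open by its free end, push every knob from the mat onto a bare shaft until it snaps fully home, each on a shaft of its own, and turn each fitted knob clockwise all the way to its off stop (pointer line at the red dot). Then swing the guard shut over the knobs again and leave the other kitchen things where they are. If there are fewer knobs than shafts, leave the spare shafts bare.

Things in the scene. Friction and masses are not known exactly. Their poses are not given: they have to be found in the camera images.
- hob: Tabletop ceramic hob, white case 230 (x) x 270 (y) x 45 mm high, black glass top; origin at the centre of its underside, front towards -x, z up; fixed to the worktop. Its grey knob strip runs along its front edge, at x = -85 mm, surface 45 mm above the worktop; shafts at y = +55, +5 and -45 mm.
- seat1 (a point): Centre of the seating face at the foot of the left D-shaft (10 mm brass); turns with it. It is cut to half depth: the flat, 1 mm off the axis, and the white line on its foot disc lie on this frame's -x side; z up. The shaft stands 13 mm above this point, the last 2 mm a small nose. A sprung ball on the round side, 7 mm up, makes the snap at about 10 N. Shafts are 50 mm apart along the hob's y.
- seat2 (a point): Centre of the seating face at the foot of the middle D-shaft (10 mm brass); turns with it. It is cut to half depth: the flat, 1 mm off the axis, and the white line on its foot disc lie on this frame's -x side; z up. The shaft stands 13 mm above this point, the last 2 mm a small nose. A sprung ball on the round side, 7 mm up, makes the snap at about 10 N. Shafts are 50 mm apart along the hob's y.
- seat3 (a point): Centre of the seating face at the foot of the right D-shaft (10 mm brass); turns with it. It is cut to half depth: the flat, 1 mm off the axis, and the white line on its foot disc lie on this frame's -x side; z up. The shaft stands 13 mm above this point, the last 2 mm a small nose. A sprung ball on the round side, 7 mm up, makes the snap at about 10 N. Shafts are 50 mm apart along the hob's y.
- dial1 (a joint): Turn of the left shaft (the one of point seat1), rad: 0 = off, at an end stop, with the flat towards the front of the hob (the red dot); grows anticlockwise seen from above up to 1.45. No clicks: even friction of about 0.03 N m; stays where it is left. A fitted knob turns it with a few degrees of play.
- dial2 (a joint): Turn of the middle shaft (the one of point seat2), rad: 0 = off, at an end stop, with the flat towards the front of the hob (the red dot); grows anticlockwise seen from above up to 1.45. No clicks: even friction of about 0.03 N m; stays where it is left. A fitted knob turns it with a few degrees of play.
- dial3 (a joint): Turn of the right shaft (the one of point seat3), rad: 0 = off, at an end stop, with the flat towards the front of the hob (the red dot); grows anticlockwise seen from above up to 1.45. No clicks: even friction of about 0.03 N m; stays where it is left. A fitted knob turns it with a few degrees of play.
- knob1: Black knob: skirt 40 mm round, 14 mm high; on it a grip bar 38 (x) x 14 (y) mm, 14 to 36 mm above the underside. Origin: centre of the underside, z up; white pointer to -x. Bore 14 mm deep, 11.6 mm wide, flat 1.7 mm off the axis on the -x side: fits when x agrees with the shaft's within about 8 degrees. Home: origin at the seat point. Any knob fits any shaft; may be absent.
- knob2: Black knob: skirt 40 mm round, 14 mm high; on it a grip bar 38 (x) x 14 (y) mm, 14 to 36 mm above the underside. Origin: centre of the underside, z up; white pointer to -x. Bore 14 mm deep, 11.6 mm wide, flat 1.7 mm off the axis on the -x side: fits when x agrees with the shaft's within about 8 degrees. Home: origin at the seat point. Any knob fits any shaft; may be absent.
- knob3: Black knob: skirt 40 mm round, 14 mm high; on it a grip bar 38 (x) x 14 (y) mm, 14 to 36 mm above the underside. Origin: centre of the underside, z up; white pointer to -x. Bore 14 mm deep, 11.6 mm wide, flat 1.7 mm off the axis on the -x side: fits when x agrees with the shaft's within about 8 degrees. Home: origin at the seat point. Any knob fits any shaft; may be absent.
- guard (a joint): Swing of the guard, rad: clear bar with metal edges, 200 x 36 x 6 mm, that swivels level about a post at the left end of the strip. 0 = shut (stop), over the shafts, underside 42 mm above the strip, 4 mm above knobs fully home; it opens clockwise seen from above, free end first towards the front, then left, to a stop at 2.0. Stays where it is left; 0.7 N at the tab moves it.
- guard_tab (a point): Middle of the red upright finger tab on the free end of the guard: a round stub 14 mm in diameter, from 15 mm below to 11 mm above this point; 188 mm from the pivot; 107 mm above the worktop.
- guard_pivot (a point): Point on the guard's pivot axis at the height of point guard_tab. The bar runs from here to the tab.
- mat: Grey-green ribbed drying mat, 120 (x) x 220 (y) x 4 mm, fixed; origin at the centre of its underside. The knobs stand on it upright.
- big_mug: Big cream mug, 102 x 112 x 107 mm, origin at the centre of its underside. Leave alone.
- fish_tin: Flat sardine tin, 63 x 105 x 26 mm, origin at the centre of its underside. Leave alone.
- red_bottle: Red squeeze bottle, 44 x 66 x 165 mm, origin at the centre of its underside. Leave alone.

How it is judged:
On the way, in this order (a step that is already met when the one before it is completed fails the run):
1. the guard is swung wide open (past 1.3 rad) (value of joint guard above 1.3 rad), for 0.2 s.
2. every knob is fully home on a shaft and that shaft is at off (((horizontal distance between knob1 and seat1 below 0.003 m and z of knob1 in the frame of seat1 below 0.002 m and angle between the z axis of knob1 and the z axis of seat1, either way round below 0.1 rad and angle between the x axis of knob1 and the x axis of seat1, either way round below 0.35 rad and value of joint dial1 below 0.15 rad) or (horizontal distance between knob1 and seat2 below 0.003 m and z of knob1 in the frame of seat2 below 0.002 m and angle between the z axis of knob1 and the z axis of seat2, either way round below 0.1 rad and angle between the x axis of knob1 and the x axis of seat2, either way round below 0.35 rad and value of joint dial2 below 0.15 rad) or (horizontal distance between knob1 and seat3 below 0.003 m and z of knob1 in the frame of seat3 below 0.002 m and angle between the z axis of knob1 and the z axis of seat3, either way round below 0.1 rad and angle between the x axis of knob1 and the x axis of seat3, either way round below 0.35 rad and value of joint dial3 below 0.15 rad)) and ((horizontal distance between knob2 and seat1 below 0.003 m and z of knob2 in the frame of seat1 below 0.002 m and angle between the z axis of knob2 and the z axis of seat1, either way round below 0.1 rad and angle between the x axis of knob2 and the x axis of seat1, either way round below 0.35 rad and value of joint dial1 below 0.15 rad) or (horizontal distance between knob2 and seat2 below 0.003 m and z of knob2 in the frame of seat2 below 0.002 m and angle between the z axis of knob2 and the z axis of seat2, either way round below 0.1 rad and angle between the x axis of knob2 and the x axis of seat2, either way round below 0.35 rad and value of joint dial2 below 0.15 rad) or (horizontal distance between knob2 and seat3 below 0.003 m and z of knob2 in the frame of seat3 below 0.002 m and angle between the z axis of knob2 and the z axis of seat3, either way round below 0.1 rad and angle between the x axis of knob2 and the x axis of seat3, either way round below 0.35 rad and value of joint dial3 below 0.15 rad)) and ((horizontal distance between knob3 and seat1 below 0.003 m and z of knob3 in the frame of seat1 below 0.002 m and angle between the z axis of knob3 and the z axis of seat1, either way round below 0.1 rad and angle between the x axis of knob3 and the x axis of seat1, either way round below 0.35 rad and value of joint dial1 below 0.15 rad) or (horizontal distance between knob3 and seat2 below 0.003 m and z of knob3 in the frame of seat2 below 0.002 m and angle between the z axis of knob3 and the z axis of seat2, either way round below 0.1 rad and angle between the x axis of knob3 and the x axis of seat2, either way round below 0.35 rad and value of joint dial2 below 0.15 rad) or (horizontal distance between knob3 and seat3 below 0.003 m and z of knob3 in the frame of seat3 below 0.002 m and angle between the z axis of knob3 and the z axis of seat3, either way round below 0.1 rad and angle between the x axis of knob3 and the x axis of seat3, either way round below 0.35 rad and value of joint dial3 below 0.15 rad))), for 0.2 s.
3. the guard is swung shut (value of joint guard below 0.08 rad), for 0.2 s.
At the end, for the whole second after the job is handed in: Every knob present is fully home on a shaft (underside within 2 mm of its seat, centre within 3 mm, level, bore and shaft aligned), each such shaft is at off (within 0.15 rad), and the guard is shut (within 0.08 rad) (all of step 2 and value of joint guard below 0.08 rad and linear speed of each of knob1, knob2, knob3 below 0.02 m/s); the robot touches nothing.
It fails at once if the big cream mug is moved by more than 3 cm or tipped over (distance of big_mug from where it was at the start of the episode above 0.03 m or angle between big_mug's own z axis and vertical above 0.5 rad).
It fails at once if the sardine tin is moved by more than 3 cm or tipped over (distance of fish_tin from where it was at the start of the episode above 0.03 m or angle between fish_tin's own z axis and vertical above 0.5 rad).
It fails at once if the red squeeze bottle is moved by more than 3 cm or tipped over (distance of red_bottle from where it was at the start of the episode above 0.03 m or angle between red_bottle's own z axis and vertical above 0.5 rad).
Of knob1, knob2, knob3 only 2 to 3 are there at a start; the rules pass over those that are not, and their reading is None.
At some moment in a run one of knob1, knob2, knob3 may be knocked a few centimetres aside while the robot is not near it.
It also fails if it takes over 210 s, if anything falls off the work surface, if the arm or the gripper's body presses on something with over 40 N, if the wrist force passes 120 N, or if a joint passes its speed limit or range.

ROBOT

A 6-joint arm with a two-finger parallel gripper is mounted at the origin on a cart in front of the work surface, level with it; the furniture and walls round the work are solid. World frame = base frame: x ahead of the robot, y to its left, z up, the work surface at z = 0. Lengths are in m, angles in rad, forces in N, time in s.
With the tool pointing down it reaches from about 0.35 to 0.85 m from the base axis. Payload 8.1 kg.
Tool frame: the origin (TCP) lies between the finger pads; the fingertips stand 11 mm ahead of it and the grasp point (between the pads) lies 8 mm behind it; z points along the fingers, y is the line along which they close (so a half turn about z gives the same grasp; the last joint's range is limited). The gripper opens to 93 mm and grips with 3 to 60 N. Pads are 15 mm wide; open, the fingers measure 128 mm over their backs; the gripper's body (75 mm by 188 mm) begins 65 mm behind the grasp point.
Start: joints at [1.042, 0.13, 1.488, -0, 1.523, -0.085], TCP at [0.258, 0.542, 0.23] pointing down, gripper open.
Joint ranges: [-2.96, 2.96], [-0.89, 2.26], [0.02, 2.5], [-1.34, 4.48], [0, 2.73], [-2.66, 2.66]. Speed limits (rad/s): [2.39, 2.39, 2.79, 3.14, 3.14, 3.14].

INTERFACE

Orientations are given as a unit quaternion [x, y, z, w].
In Python, from rig import manip gives the robot as it stands.
- The arm moves only by the tool advance, called after "Emit:" as name(argument=value, ...) on one line, values as JSON. Schema: {"type":"object","properties":{"plan":{"type":"array","items":{"type":"number"},"minItems":7,"maxItems":56},"clamp_n":{"type":"number"},"only":{"type":"string"},"quiet":{"type":"boolean"},"lines":{"type":"string"}},"required":["plan"],"additionalProperties":false}. plan is one flat list of numbers that holds 1 to 8 rows one after another, with no inner brackets; each row has 7 numbers: a rotation vector rx, ry, rz in units of 0.05 rad, then dx, dy, dz in units of 20 mm, then the finger opening in m; each row is the pose to reach, as a shift and turn from the pose commanded when the call began, along the tool's axes at that moment; what a row does not reach only later rows make up. A row lasts 1/12 s, in which the tool goes at most 0.0417 m and 0.125 rad, less where a joint would pass 70% of its speed; a pose out of reach is approached as far as the arm can. The fingers move at their own pace and stop on an object; clamp_n is the grip in N (left out, the last holds). Time passes only in rows, so rows that do not move let the fingers close. The tool returns the time, the measured TCP pose, the force, the opening and the grip force at its end. only (a regular expression) keeps the lines of the reply that match it, lines (a string "A,B") keeps lines A to B, and quiet returns only ok. Input that does not fit is refused with a message, and nothing moves.
- manip.sense(): the state, without advancing time (a new reading comes with each control period).
- manip.snapshot(name): name is "scene" or "top" or "wrist"; returns a dict with "img" (480x640x3 uint8, red, green, blue), "intrinsics" (3x3 intrinsics, pixels), "dist_coeffs" ([k1, k2, p1, p2, k3] as OpenCV has them; the pictures are not rectified), "origin" and "rotation" of the camera in the world; the wrist camera has in their place "mount" (4x4, takes a point from camera to tool coordinates, whose origin is the TCP and whose axes are the flange's). Camera axes: x right, y up, looking along -z (the intrinsics and any distortion apply to the point x, -y, -z); pixel columns grow to the right and rows downward; lengths in m; the calibration is good to about 2 mm. A picture is of the moment at which its call begins: read the wrist's pose just before it. There is no depth.
- manip.finish_job(): hands the job in; it is judged then, once.
The state is a dict: "t": time; "q": joint angles; "qvel": joint speeds; "joint_torque": joint torques, N m; "eef_pos": TCP position; "eef_rot": TCP orientation; "force": force on the tool from outside, world axes, zero at the start; "torque": the same for the moment, N m; "width": finger opening in m; "gripper_force": force on a finger pad.
Only numpy, scipy, OpenCV 4.12 (cv2) and the standard library are available. Lean on these libraries where they do the work, as an engineer would, in place of code of your own. Each camera call takes 0.05 s, during which the arm holds its last target. There are 200 camera calls.

## Working session

There is one attempt and no reset: what is moved stays moved. The work goes in short steps, Python scripts to look and compute and a tool call to move; the robot and the scene stay as the last step left them, time stands still between calls to the robot, and variables do not carry over. Pictures are saved under pics/ and viewed, at most 14 in all, crops included, and the job is handed in when it is done.

```bash
ls; mkdir -p pics; python3 - <<'E'
from rig import manip
import cv2
print(manip.sense())
for n in ("scene","top"):
    s=manip.snapshot(n); cv2.imwrite(f"pics/{n}0.png",s["img"][:,:,::-1])
    print(n,s["intrinsics"],s["dist_coeffs"],s["origin"],s["rotation"])
s=manip.snapshot("wrist");print(s["mount"],s["intrinsics"],s["dist_coeffs"])
E
```

```text
pics
rig.py
{'t': 0.0, 'q': array([ 1.04156275e+00,  1.31166793e-01,  1.48925445e+00, -4.14545697e-05,
        1.52297290e+00, -8.54081217e-02]), 'qvel': array([ 0.00103946, -0.00014149, -0.00116669,  0.00067082, -0.00123707,
       -0.00125068]), 'joint_torque': array([ 2.16511609e-03, -5.59829342e+01, -4.91780555e+01,  7.69404718e-02,
        3.49007570e-02, -1.44634037e-04]), 'eef_pos': array([0.25736638, 0.54140862, 0.22859769]), 'eef_rot': array([ 2.20094777e-01,  9.75478076e-01, -8.64803207e-04, -2.52747423e-04]), 'force': array([ 0.18458642, -0.25265212,  0.2760135 ]), 'torque': array([-0.03417481, -0.03019914,  0.03009564]), 'gripper_force': 0.0, 'width': 0.09335125650811757}
scene [[581.23890332   0.         324.49788852]
 [  0.         581.23890332 241.37293455]
 [  0.           0.           1.        ]] [-0.10152255  0.          0.          0.          0.        ] [-0.28352025 -0.80630379  0.97381394] [ 0.42507249 -0.1580613  -0.32045787  0.83164701]
top [[597.56093501   0.         324.69911094]
 [  0.         597.56093501 242.82772458]
 [  0.           0.           1.        ]] [-0.18337615  0.          0.          0.          0.        ] [-0.00785125  0.14527296  1.4369202 ] [-0.1246865   0.13494476  0.7379811  -0.64932818]
[[ 1.66513502e-03  9.59605273e-01  2.81344892e-01  7.71741253e-02]
 [ 9.99998613e-01 -1.61039166e-03 -4.25784796e-04  1.02217332e-03]
 [ 4.44901335e-05  2.81345210e-01 -9.59606623e-01 -1.55791340e-01]
 [ 0.00000000e+00  0.00000000e+00  0.00000000e+00  1.00000000e+00]] [[412.90224197   0.         322.0405366 ]
 [  0.         412.90224197 238.50385109]
 [  0.           0.           1.        ]] [-0.05250598  0.          0.          0.          0.        ]
```
View pics/scene0.png

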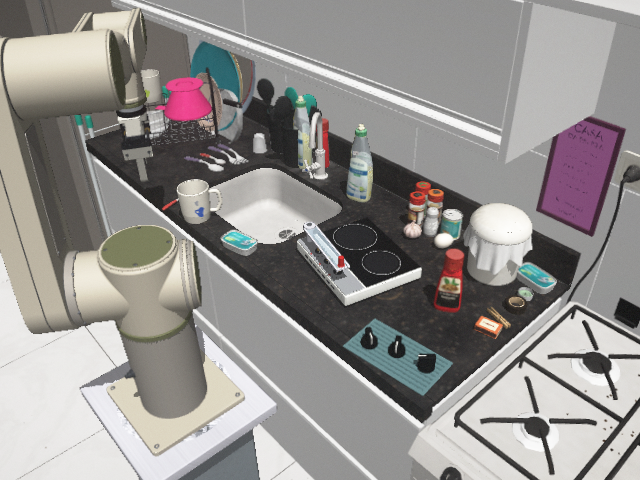

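View pics/top0.png

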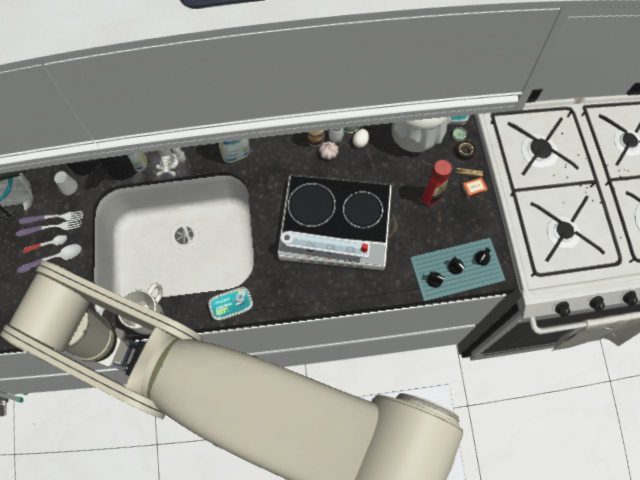

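```bash
cat > h.py <<'E'
import numpy as np, cv2
from scipy.spatial.transform import Rotation as R
from rig import manip
F=np.diag([1.,-1,-1])
def snap(n):
    st=manip.sense(); s=manip.snapshot(n)
    if n=="wrist":
        T=np.eye(4);T[:3,:3]=R.from_quat(st["eef_rot"]).as_matrix();T[:3,3]=st["eef_pos"]
        M=T@np.array(s["mount"]); o,r=M[:3,3],M[:3,:3]
    else: o,r=np.array(s["origin"]),R.from_quat(s["rotation"]).as_matrix()
    return dict(img=s["img"],K=np.array(s["intrinsics"]),d=np.array(s["dist_coeffs"]),o=o,r=r)
def ray(c,uv):
    p=cv2.undistortPoints(np.array(uv,float).reshape(-1,1,2),c["K"],c["d"]).reshape(-1,2)
    return (c["r"]@F@np.c_[p,np.ones(len(p))].T).T
def onz(c,uv,z):
    v=ray(c,uv); return c["o"]+v*((z-c["o"][2])/v[:,2:])
def proj(c,P):
    P=(c["r"]@F).T@(np.atleast_2d(P)-c["o"]).T
    return cv2.projectPoints(P.T.copy(),np.zeros(3),np.zeros(3),c["K"],c["d"])[0].reshape(-1,2)
def save(c,name,box=None,f=1):
    im=c["img"][:,:,::-1]
    if box: u0,v0,u1,v1=box; im=im[v0:v1,u0:u1]
    cv2.imwrite("pics/"+name,cv2.resize(np.ascontiguousarray(im),None,fx=f,fy=f,interpolation=cv2.INTER_CUBIC))
def tool(P=None,yaw=None):
    st=manip.sense(); r=R.from_quat(st["eef_rot"])
    print("t",round(st["t"],2),"pos",st["eef_pos"].round(4),"yaw(tool y dir)",np.degrees(np.arctan2(*r.as_matrix()[[1,0],[1,1]])).round(2),"tilt z",r.as_matrix()[:,2].round(4),"w",round(st["width"],4),"F",st["force"].round(1),"q",st["q"].round(2))
    if P is not None: print("d tool",r.inv().apply(np.array(P)-st["eef_pos"]).round(4))
E
python3 - <<'E'
from h import *
c=snap("top"); save(c,"top1.png",(270,165,510,305),3.3)
s=snap("scene")
print("hob corners z45",onz(c,[(288,178),(392,187),(385,268),(278,258)],.045).round(3))
print("tab",onz(c,[(365,247)],.118).round(3),onz(s,[(341,256)],.118).round(3),"pivot",onz(c,[(288,238)],.107).round(3))
print("knobs",onz(c,[(436,279),(456,265),(483,257)],.02).round(3),onz(s,[(369,338),(397,347),(427,362)],.02).round(3))
tool()
E
```

```text
hob corners z45 [[ 0.721  0.162  0.045]
 [ 0.66  -0.103  0.045]
 [ 0.443 -0.049  0.045]
 [ 0.503  0.21   0.045]]
tab [[ 0.478 -0.     0.118]] [[0.484 0.003 0.118]] pivot [[0.528 0.178 0.107]]
knobs [[ 0.406 -0.175  0.02 ]
 [ 0.436 -0.233  0.02 ]
 [ 0.448 -0.306  0.02 ]] [[ 0.409 -0.171  0.02 ]
 [ 0.435 -0.233  0.02 ]
 [ 0.45  -0.308  0.02 ]]
t 0.25 pos [0.2575 0.5417 0.2291] yaw(tool y dir) 64.57 tilt z [-5.e-04 -8.e-04 -1.e+00] w 0.093 F [ 0.4  0.3 -0.3] q [ 1.04  0.13  1.49 -0.    1.52 -0.09]
```

View pics/top1.png

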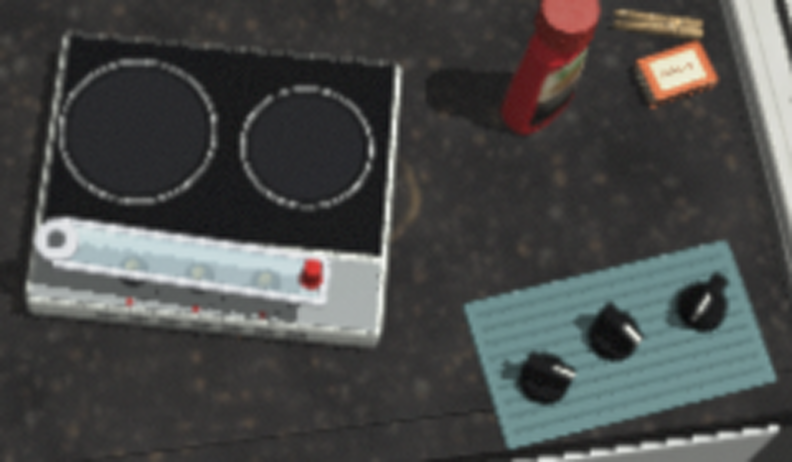

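```bash
python3 - <<'E'
from h import *
tool([.481,.001,.2])
E
```

```text
t 0.25 pos [0.2575 0.5417 0.2291] yaw(tool y dir) 64.57 tilt z [-5.e-04 -8.e-04 -1.e+00] w 0.093 F [ 0.4  0.3 -0.3] q [ 1.04  0.13  1.49 -0.    1.52 -0.09]
d tool [-0.434  -0.3923  0.0294]
```

Units first: shifts go in units of 20 mm and turns go in units of 0.05 rad. So -0.434 m is -21.7, -0.392 m is -19.6, 1.36 rad is 27.2.

Emit:
advance(plan=[0,0,27.2,-21.7,-19.6,1.5,0.093,0,0,27.2,-21.7,-19.6,1.5,0.093,0,0,27.2,-21.7,-19.6,1.5,0.093,0,0,27.2,-21.7,-19.6,1.5,0.093,0,0,27.2,-21.7,-19.6,1.5,0.093,0,0,27.2,-21.7,-19.6,1.5,0.093,0,0,27.2,-21.7,-19.6,1.5,0.093,0,0,27.2,-21.7,-19.6,1.5,0.093])

```text
t: 0.92
eef_pos: [0.3851, 0.2325, 0.2126]
eef_rot: [0.663, 0.749, 0.0, 0.0]
force: [0.7, 0.8, 0.3]
width: 0.0929
gripper_force: 0.0
```

```bash
python3 -c "
from h import *
tool([.481,.001,.2])"
```

```text
t 0.92 pos [0.3851 0.2325 0.2126] yaw(tool y dir) 6.95 tilt z [ 5.e-04  2.e-04 -1.e+00] w 0.0929 F [0.7 0.8 0.3] q [ 0.43 -0.28  1.91 -0.    1.51  0.31]
d tool [-0.2414  0.0671  0.0126]
```

To row units: -0.241 m is -12.05, 0.067 m is 3.35, 0.365 rad is 7.3.

Emit:
advance(plan=[0,0,7.3,-12.05,3.35,0.65,0.06,0,0,7.3,-12.05,3.35,0.65,0.06,0,0,7.3,-12.05,3.35,0.65,0.06,0,0,7.3,-12.05,3.35,0.65,0.06,0,0,7.3,-12.05,3.35,0.65,0.06,0,0,7.3,-12.05,3.35,0.65,0.06,0,0,7.3,-12.05,3.35,0.65,0.06,0,0,7.3,-12.05,3.35,0.65,0.06])

```text
t: 1.58
eef_pos: [0.4821, 0.0016, 0.1992]
eef_rot: [0.787, 0.616, -0.0, -0.0]
force: [0.1, 0.4, -0.1]
width: 0.0603
gripper_force: 0.0
```

```bash
python3 - <<'E'
from h import *
tool([.481,.001,.108])
c=snap("wrist");save(c,"w0.png")
print(proj(c,[.481,.001,.118]))
E
```

```text
t 1.58 pos [0.4821 0.0016 0.1992] yaw(tool y dir) -13.89 tilt z [-8.e-04  1.e-04 -1.e+00] w 0.0603 F [ 0.1  0.4 -0.1] q [-0.1  -0.18  1.85 -0.    1.47  0.14]
d tool [-0.0008 -0.0008  0.0912]
[[318.22076536 255.06873046]]
```

View pics/w0.png

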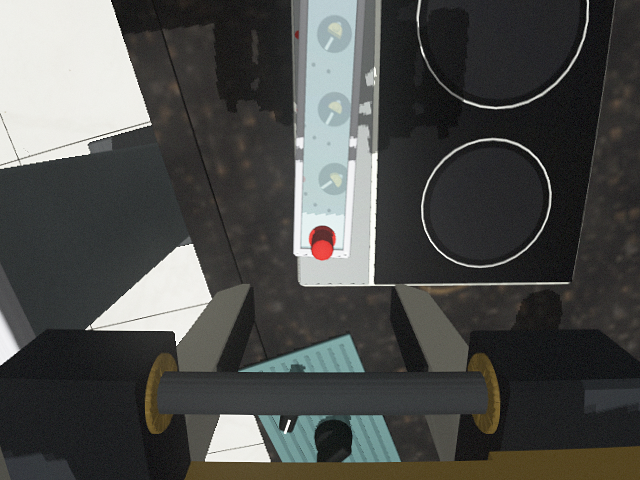

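To row units: 0.091 m is 4.55, 0.08 m is 4.

Emit:
advance(plan=[0,0,0,0,0,2,0.06,0,0,0,0,0,4,0.05,0,0,0,0,0,4.55,0.04,0,0,0,0,0,4.55,0.012,0,0,0,0,0,4.55,0.01,0,0,0,0,0,4.55,0.01,0,0,0,0,0,4.55,0.01,0,0,0,0,0,4.55,0.01], clamp_n=6)

```text
t: 2.3
eef_pos: [0.4834, 0.0038, 0.1108]
eef_rot: [0.786, 0.618, 0.001, 0.001]
force: [0.5, -0.2, -0.6]
width: 0.0179
gripper_force: 0.0
```

```bash
python3 - <<'E'
from h import *
tool()
piv=np.array([.528,.178]); st=manip.sense(); t=st["eef_pos"][:2]-piv
print(np.linalg.norm(t),np.degrees(np.arctan2(t[1],t[0])))
r=R.from_quat(st["eef_rot"])
# unit offset: pivot from tab along bar dir
th0=np.arctan2(t[1],t[0])
for a in (.2,.4,.6,.8,1.0,1.2,1.4,1.6,1.75):
    p=piv+.188*np.array([np.cos(th0-a),np.sin(th0-a)]); print(a,p.round(3),r.inv().apply(np.r_[p,st["eef_pos"][2]]-st["eef_pos"]).round(3))
E
```

```text
t 2.3 pos [0.4834 0.0038 0.1108] yaw(tool y dir) -13.62 tilt z [ 3.6e-03 -3.0e-04 -1.0e+00] w 0.0179 F [ 0.5 -0.2 -0.6] q [-0.1  -0.1   1.94  0.    1.3   0.14]
0.1798317393444612 -104.34616397034402
0.2 [0.446 0.009] [-0.004 -0.037 -0.   ]
0.4 [0.414 0.028] [ 0.008 -0.073 -0.   ]
0.6 [0.387 0.054] [ 0.026 -0.106 -0.   ]
0.8 [0.365 0.085] [ 0.051 -0.134 -0.   ]
1.0 [0.35  0.119] [ 0.08  -0.157 -0.001]
1.2 [0.341 0.155] [ 0.114 -0.174 -0.001]
1.4 [0.341 0.193] [ 0.15  -0.183 -0.001]
1.6 [0.347 0.23 ] [ 0.188 -0.186 -0.001]
1.75 [0.357 0.256] [ 0.216 -0.182 -0.001]
```

Emit:
advance(plan=[0,0,0,0,0,0,0.01,0,0,0,0,0,0,0.01,0,0,2,0.2,-1.85,0,0.01,0,0,4,0.75,-3.65,0,0.01,0,0,6,1.65,-5.3,0,0.01,0,0,8,2.85,-6.75,0,0.01,0,0,10,4.3,-7.9,0,0.01,0,0,10,4.3,-7.9,0,0.01], clamp_n=8)

```text
t: 2.97
eef_pos: [0.3474, 0.1285, 0.1095]
eef_rot: [0.916, 0.402, 0.002, -0.001]
force: [0.9, 0.6, 1.5]
width: 0.0128
gripper_force: 7.8
```

```bash
python3 -c "
from h import *
tool([.348,.232,.111])"
```

```text
t 2.97 pos [0.3474 0.1285 0.1095] yaw(tool y dir) -42.62 tilt z [ 0.0026  0.0026 -1.    ] w 0.0128 F [0.9 0.6 1.5] q [ 0.21 -0.46  2.24  0.    1.36  0.96]
d tool [ 0.0766 -0.0697 -0.0013]
```

To row units: 0.033 m is 1.65, 0.118 m is 5.9, 0.6 rad is 12.

Emit:
advance(plan=[0,0,2,0.75,-0.95,0,0.01,0,0,4,1.65,-1.8,0,0.01,0,0,6,2.6,-2.55,0,0.01,0,0,8,3.6,-3.25,0,0.01,0,0,10,4.75,-3.75,0,0.01,0,0,12,5.9,-4.2,0,0.01,0,0,12,5.9,-4.2,0,0.01,0,0,12,5.9,-4.2,0,0.01])

```text
t: 3.63
eef_pos: [0.365, 0.2698, 0.1084]
eef_rot: [0.993, 0.117, -0.001, -0.001]
force: [-6.1, 4.5, 3.1]
width: 0.0139
gripper_force: 8.0
```

```bash
python3 - <<'E'
from h import *
tool()
E
```

```text
t 3.63 pos [0.365  0.2698 0.1084] yaw(tool y dir) -76.53 tilt z [-2.8e-03  9.0e-04 -1.0e+00] w 0.0139 F [-6.1  4.5  3.1] q [ 0.52 -0.18  2.02  0.    1.3   1.86]
```

To row units: -0.04 m is -2, -0.111 m is -5.55.

Emit:
advance(plan=[0,0,0,0,0,0,0.05,0,0,0,0,0,0,0.05,0,0,0,0,0,0,0.05,0,0,0,0,0,-2,0.05,0,0,0,0,0,-4,0.05,0,0,0,0,0,-5.55,0.05,0,0,0,0,0,-5.55,0.05])

```text
t: 4.22
eef_pos: [0.3693, 0.2697, 0.2275]
eef_rot: [0.993, 0.116, 0.006, -0.002]
force: [0.8, 0.6, 1.2]
width: 0.0494
gripper_force: 0.0
```

```bash
python3 - <<'E'
from h import *
tool([.491,.04,.22])
E
```

```text
t 4.22 pos [0.3693 0.2697 0.2275] yaw(tool y dir) -76.68 tilt z [ 0.0105  0.0056 -0.9999] w 0.0494 F [0.8 0.6 1.2] q [ 0.52 -0.28  1.88 -0.    1.53  1.86]
d tool [0.0654 0.2515 0.0075]
```

To row units: 0.252 m is 12.6, 0.065 m is 3.25, -1.11 rad is -22.2.

Emit:
advance(plan=[0,0,-22.2,3.25,12.6,0.35,0.05,0,0,-22.2,3.25,12.6,0.35,0.05,0,0,-22.2,3.25,12.6,0.35,0.05,0,0,-22.2,3.25,12.6,0.35,0.05,0,0,-22.2,3.25,12.6,0.35,0.05,0,0,-22.2,3.25,12.6,0.35,0.05,0,0,-22.2,3.25,12.6,0.35,0.05,0,0,-22.2,3.25,12.6,0.35,0.05])

```text
t: 4.88
eef_pos: [0.4888, 0.0332, 0.2124]
eef_rot: [0.849, 0.528, -0.0, 0.001]
force: [0.1, 1.0, 0.8]
width: 0.05
gripper_force: 0.0
```

Emit:
advance(plan=[0,0,-2.2,0,0,0,0.05,0,0,-2.2,0,0,0,0.05,0,0,-2.2,0,0,0,0.05])

```text
t: 5.13
eef_pos: [0.4872, 0.0377, 0.2124]
eef_rot: [0.821, 0.572, -0.0, 0.0]
force: [-0.5, 0.6, 0.2]
width: 0.0501
gripper_force: 0.0
```

```bash
python3 - <<'E'
from h import *
tool([.491,.04,.22])
c=snap("wrist");save(c,"w1.png",(160,0,480,240),2.5)
import pickle;pickle.dump(c,open("c1.pkl","wb"))
E
```

```text
t 5.13 pos [0.4872 0.0377 0.2124] yaw(tool y dir) -20.28 tilt z [-0.e+00 -1.e-04 -1.e+00] w 0.0501 F [-0.5  0.6  0.2] q [-0.03 -0.17  1.81 -0.    1.5   0.33]
d tool [ 0.0035  0.0028 -0.0076]
```

View pics/w1.png

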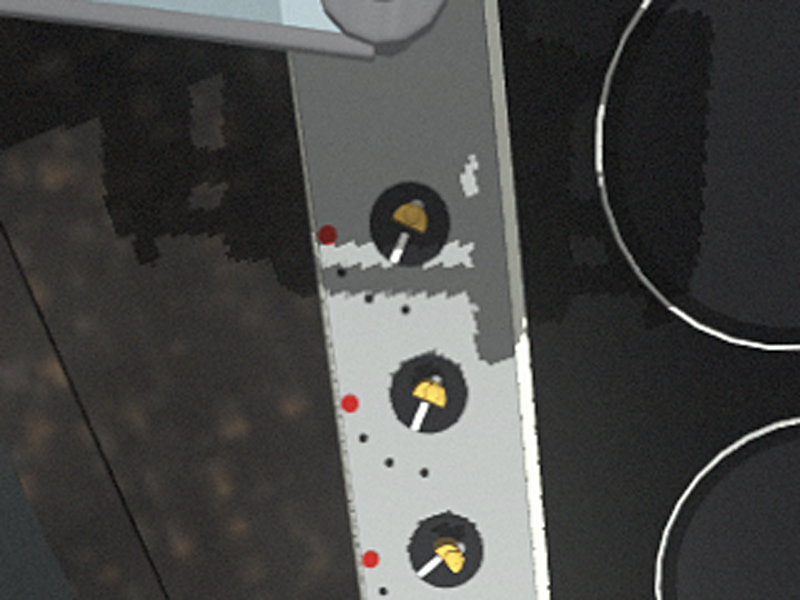

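```bash
python3 - <<'E'
from h import *
import pickle;c=pickle.load(open("c1.pkl","rb"))
f=lambda p:[(160+(u)/2.5,v/2.5) for u,v in p]
C=onz(c,f([(410,223),(428,392),(446,549)]),.045)
E=onz(c,f([(396,260),(416,430),(419,577)]),.045)
I=onz(c,f([(406,235),(430,404),(442,557)]),.045)
D=onz(c,f([(328,234),(350,403),(370,559)]),.045)
print(C.round(4),np.linalg.norm(np.diff(C,axis=0),axis=1))
y=C[0]-C[2]; yaw=np.degrees(np.arctan2(-y[0],y[1]));print("hob yaw",yaw)
for A,B in ((C,E),(I,E),(C,D)):
    d=A-B; a=np.degrees(np.arctan2(d[:,1],d[:,0])); print("x axis world",a,"dial",a-yaw)
E
```

```text
[[0.5244 0.1305 0.045 ]
 [0.5125 0.0819 0.045 ]
 [0.501  0.033  0.045 ]] [0.05002156 0.0502827 ]
hob yaw -13.474889119840148
x axis world [48.24589783 52.40499568 26.99399285] dial [61.72078695 65.8798848  40.46888197]
x axis world [47.13594806 41.59353016 21.93607178] dial [60.61083718 55.06841928 35.4109609 ]
x axis world [-12.95395604 -12.25790991 -12.47042739] dial [0.52093308 1.21697921 1.00446173]
```

```bash
python3 - <<'E'
from h import *
import pickle;c=pickle.load(open("c1.pkl","rb"))
C=np.array([[.5244,.1305],[.5125,.0819],[.501,.033]])
vv,uu=np.mgrid[0:240,160:480]; P=onz(c,np.c_[uu.ravel(),vv.ravel()],.045)[:,:2]
im=c["img"][:240,160:480].reshape(-1,3).astype(int); 
w=(im.min(1)>150)
for k in C:
    r=np.linalg.norm(P-k,axis=1); dark=(im.max(1)<70)&(r<.018)
    s=w&(r<.0125)&(r>.002); Q=P[s]; m=Q.mean(0); u,S,V=np.linalg.svd(Q-m); d=V[0]
    if d@(k-m)<0:d=-d
    print(s.sum(),S/np.sqrt(len(Q)),np.degrees(np.arctan2(d[1],d[0])),"ctr->mean",np.degrees(np.arctan2(*(k-m)[::-1])),np.linalg.norm(k-m),"disc mid",(P[dark].max(0)+P[dark].min(0))/2)
t=snap("top");print("bottle",onz(t,[(427,204)],0))
tool([.42,-.27,.21])
E
```

```text
38 [0.00558496 0.00198773] -19.024853786931946 ctr->mean 63.60429124113404 0.008198381818836047 disc mid [0.52392421 0.13065931]
78 [0.00817657 0.00536066] 25.43477271961995 ctr->mean 78.63162761614917 0.0021571557820429187 disc mid [0.51227844 0.08158187]
66 [0.00826391 0.00541118] 12.178750657979906 ctr->mean 57.394469722093405 0.0006395615540176503 disc mid [0.50042606 0.03292358]
bottle [[ 0.62048653 -0.19567385  0.        ]]
t 5.23 pos [0.4871 0.0383 0.2126] yaw(tool y dir) -20.21 tilt z [ 2.e-04 -0.e+00 -1.e+00] w 0.0501 F [0.8 0.  0.3] q [-0.03 -0.17  1.81 -0.    1.5   0.33]
d tool [-0.3125  0.0435  0.0026]
```

```bash
python3 - <<'E'
from h import *
import pickle;c=pickle.load(open("c1.pkl","rb"))
C=np.array([[.5239,.1307],[.5123,.0817],[.5004,.033]])
vv,uu=np.mgrid[0:240,160:480]; P=onz(c,np.c_[uu.ravel(),vv.ravel()],.045)[:,:2]
im=c["img"][:240,160:480].reshape(-1,3).astype(float)
for k in C:
    r=np.linalg.norm(P-k,axis=1); s=(im.min(1)>110)&(np.ptp(im,axis=1)<60)&(r<.0118)
    Q=P[s]; W=im[s].min(1)-80; m=np.average(Q,0,W); u,S,V=np.linalg.svd((Q-m)*np.sqrt(W)[:,None]); d=V[0]
    if d@(k-m)<0:d=-d
    print(s.sum(),S,np.degrees(np.arctan2(d[1],d[0])),"ctr->mean",np.degrees(np.arctan2(*(k-m)[::-1])),np.linalg.norm(k-m)); print((1000*(Q-k)).round(0).tolist())
E
```

```text
40 [0.17332525 0.04119083] 45.45688824940184 ctr->mean 46.048674911512165 0.008442073501436848
[[5.0, 4.0], [-3.0, -2.0], [-2.0, -2.0], [-4.0, -2.0], [-3.0, -3.0], [-2.0, -3.0], [-4.0, -3.0], [-3.0, -3.0], [-2.0, -4.0], [-5.0, -3.0], [-4.0, -4.0], [-3.0, -4.0], [-5.0, -4.0], [-4.0, -4.0], [-4.0, -5.0], [-5.0, -5.0], [-4.0, -5.0], [-4.0, -5.0], [-6.0, -5.0], [-5.0, -5.0], [-5.0, -6.0], [-7.0, -6.0], [-6.0, -6.0], [-6.0, -6.0], [-5.0, -6.0], [-7.0, -6.0], [-7.0, -7.0], [-6.0, -7.0], [-5.0, -7.0], [-8.0, -7.0], [-8.0, -7.0], [-7.0, -7.0], [-6.0, -7.0], [-9.0, -7.0], [-8.0, -8.0], [-7.0, -8.0], [-6.0, -8.0], [-8.0, -8.0], [-7.0, -9.0], [-7.0, -9.0]]
51 [0.34683439 0.08473351] 43.88050375646169 ctr->mean 48.593240969204764 0.006302840474131366
[[4.0, 4.0], [3.0, 4.0], [4.0, 4.0], [4.0, 3.0], [5.0, 3.0], [3.0, 3.0], [4.0, 3.0], [10.0, -6.0], [-3.0, -2.0], [-2.0, -2.0], [-2.0, -3.0], [-1.0, -3.0], [-3.0, -3.0], [-3.0, -3.0], [-2.0, -3.0], [-1.0, -3.0], [-4.0, -3.0], [-4.0, -3.0], [-3.0, -4.0], [-2.0, -4.0], [-5.0, -4.0], [-4.0, -4.0], [-3.0, -4.0], [-3.0, -5.0], [-6.0, -4.0], [-5.0, -5.0], 
[... 735 characters left out ...]
3.0], [-7.0, -2.0], [-6.0, -2.0], [-5.0, -3.0], [-4.0, -3.0], [-3.0, -3.0], [-8.0, -2.0], [-8.0, -3.0], [-7.0, -3.0], [-6.0, -3.0], [-5.0, -4.0], [-5.0, -4.0], [-9.0, -3.0], [-9.0, -3.0], [-8.0, -4.0], [-7.0, -4.0], [-6.0, -4.0], [-6.0, -4.0], [-10.0, -3.0], [-10.0, -4.0], [-9.0, -4.0], [-8.0, -4.0], [-7.0, -5.0], [-11.0, -4.0], [-10.0, -5.0], [-9.0, -5.0], [-8.0, -5.0], [-10.0, -5.0], [-9.0, -6.0]]
```

Emit:
advance(plan=[0,0,0,-15.6,2.15,0.15,0.05,0,0,0,-15.6,2.15,0.15,0.05,0,0,0,-15.6,2.15,0.15,0.05,0,0,0,-15.6,2.15,0.15,0.05,0,0,0,-15.6,2.15,0.15,0.05,0,0,0,-15.6,2.15,0.15,0.05,0,0,0,-15.6,2.15,0.15,0.05,0,0,0,-15.6,2.15,0.15,0.05])

```text
t: 5.9
eef_pos: [0.4197, -0.2728, 0.2098]
eef_rot: [0.82, 0.572, -0.0, 0.001]
force: [0.5, -0.2, 0.8]
width: 0.0501
gripper_force: 0.0
```

```bash
python3 - <<'E'
from h import *
tool()
c=snap("wrist");save(c,"w2.png",(140,20,460,260),2.5)
import pickle;pickle.dump(c,open("c2.pkl","wb"))
E
```

```text
t 5.9 pos [ 0.4197 -0.2728  0.2098] yaw(tool y dir) -20.23 tilt z [ 3.0e-04 -1.8e-03 -1.0e+00] w 0.0501 F [ 0.5 -0.2  0.8] q [-0.68 -0.13  1.79 -0.    1.49 -0.32]
```

View pics/w2.png

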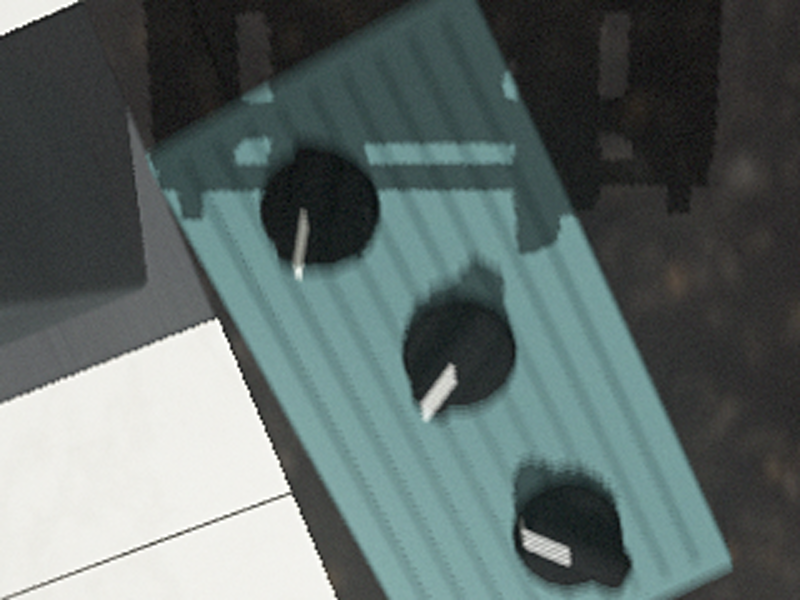

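```bash
cat > knob.py <<'E'
from h import *
from scipy.optimize import minimize
th=np.linspace(0,2*np.pi,40)
SK=np.vstack([np.c_[.02*np.cos(th),.02*np.sin(th),0*th+z] for z in (0,.014)])
BAR=np.array([[x,y,z] for x in(-.019,.019) for y in(-.007,.007) for z in(.014,.036)])
def sil(c,p,z0,box,f=4):
    u0,v0,u1,v1=box; m=np.zeros(((v1-v0)*f,(u1-u0)*f),np.uint8); Rz=R.from_euler("z",p[2]).as_matrix()
    for S in (SK,BAR):
        q=(proj(c,S@Rz.T+[p[0],p[1],z0])-[u0,v0]+.5)*f
        cv2.fillConvexPoly(m,cv2.convexHull(q.astype(np.float32)).astype(np.int32),1)
    return cv2.resize(m.astype(np.float32),None,fx=1/f,fy=1/f,interpolation=cv2.INTER_AREA)
def fit(c,p0,z0=.004,black=58):
    uv=proj(c,[p0[0],p0[1],z0+.018])[0].astype(int); h=45; box=(max(uv[0]-h,0),max(uv[1]-h,0),min(uv[0]+h,640),min(uv[1]+h,480))
    u0,v0,u1,v1=box; im=c["img"][v0:v1,u0:u1].astype(int)
    wh=(im.min(2)>130)&(np.ptp(im,axis=2)<45); m=((im.max(2)<black)).astype(np.uint8)
    n,l,s,_=cv2.connectedComponentsWithStats(m); b=l==1+np.argmax(s[1:,4]); 
    bd=cv2.dilate(b.astype(np.uint8),np.ones((5,5)))>0
    vv,uu=np.where(wh&bd); Q=onz(c,np.c_[uu+u0,vv+v0],z0+.036)[:,:2]
    b=(b|(wh&bd)).astype(np.float32)
    def cost(p):
        s=sil(c,p,z0,box); return 1-np.minimum(s,b).sum()/np.maximum(s,b).sum()
    best=None
    m_=Q.mean(0); V=np.linalg.svd(Q-m_)[2][0]
    if V@(np.array(p0[:2])-m_)<0: V=-V
    a=np.arctan2(V[1],V[0])
    for a0 in (a-.3,a,a+.3):
        r=minimize(cost,[p0[0],p0[1],a0],method="Nelder-Mead",options=dict(initial_simplex=[[p0[0],p0[1],a0],[p0[0]+.006,p0[1],a0],[p0[0],p0[1]+.006,a0],[p0[0],p0[1],a0+.3]],xatol=1e-4,fatol=1e-4))
        if best is None or r.fun<best.fun: best=r
    k=best.x[:2]-m_
    print("knob",best.x[:2].round(4),"yaw sil",np.degrees(best.x[2]).round(1),"loss",round(best.fun,3),"yaw white pca",np.degrees(a).round(1),"ctr",np.degrees(np.arctan2(k[1],k[0])).round(1),len(Q))
    return best.x
E
python3 - <<'E'
from knob import *
import pickle;c=pickle.load(open("c2.pkl","rb"))
f=lambda u,v:(140+u/2.5,20+v/2.5)
for p in onz(c,[f(320,207),f(460,353),f(568,532)],.018): print(p.round(4)); fit(c,p)
E
```

```text
[ 0.4116 -0.173   0.018 ]
knob [ 0.411  -0.1728] yaw sil 60.2 loss 0.184 yaw white pca 60.2 ctr 54.6 16
[ 0.4379 -0.2324  0.018 ]
knob [ 0.4373 -0.2322] yaw sil 26.8 loss 0.215 yaw white pca 36.4 ctr 36.8 77
[ 0.4521 -0.3036  0.018 ]
knob [ 0.4516 -0.3058] yaw sil -34.7 loss 0.23 yaw white pca -48.3 ctr -38.5 94
```

```bash
python3 - <<'E'
from knob import *
import pickle;c=pickle.load(open("c2.pkl","rb"))
im=cv2.resize(c["img"][20:260,140:460,::-1],None,fx=2.5,fy=2.5)
for x,y,a in ((.411,-.1728,57),(.4375,-.2323,36),(.452,-.3045,-42)):
    Rz=R.from_euler("z",a,degrees=True).as_matrix()
    for S in (SK,BAR):
        q=(proj(c,S@Rz.T+[x,y,.004])-[140,20]+.5)*2.5
        cv2.polylines(im,[cv2.convexHull(q.astype(np.float32)).astype(np.int32)],True,(0,0,255))
    q=(proj(c,np.array([[-.019,0,.036],[.0,0,.036]])@Rz.T+[x,y,.004])-[140,20]+.5)*2.5
    cv2.polylines(im,[q.astype(np.int32)],False,(255,0,255))
im[:200]=np.clip(im[:200].astype(int)*2,0,255)
cv2.imwrite("pics/o2.png",np.clip(im.astype(int)*1.6,0,255).astype(np.uint8))
E
```

```text
(no output)
```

View pics/o2.png

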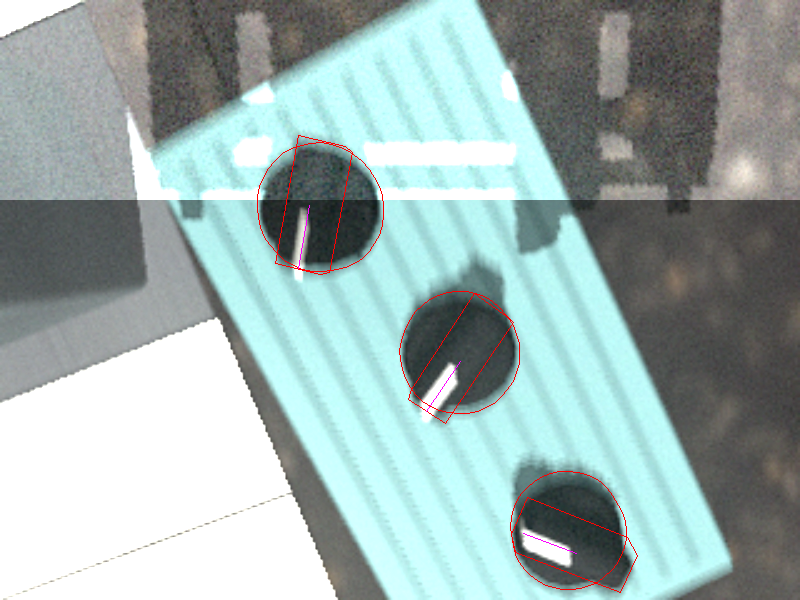

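```bash
python3 -c "
from h import *
tool([.411,-.173,.13])"
```

```text
t 5.95 pos [ 0.4191 -0.275   0.2097] yaw(tool y dir) -20.32 tilt z [-3.0e-04 -3.1e-03 -1.0e+00] w 0.05 F [-2.9 -0.4  0.9] q [-0.68 -0.13  1.79 -0.    1.49 -0.33]
d tool [ 0.0931 -0.0431  0.0794]
```

To row units: 0.093 m is 4.65, 0.079 m is 3.95, 0.17 rad is 3.4.

Emit:
advance(plan=[0,0,3.4,4.65,-2.15,3.95,0.05,0,0,3.4,4.65,-2.15,3.95,0.05,0,0,3.4,4.65,-2.15,3.95,0.05,0,0,3.4,4.65,-2.15,3.95,0.05,0,0,3.4,4.65,-2.15,3.95,0.05,0,0,3.4,4.65,-2.15,3.95,0.05])

```text
t: 6.45
eef_pos: [0.4129, -0.1675, 0.1314]
eef_rot: [0.865, 0.502, 0.0, 0.001]
force: [0.6, -1.1, 0.8]
width: 0.0498
gripper_force: 0.0
```

```bash
python3 - <<'E'
from knob import *
import pickle
tool([.411,-.173,.031])
c=snap("wrist");pickle.dump(c,open("c3.pkl","wb"))
p=fit(c,[.411,-.173]); print(proj(c,[p[0],p[1],.04]))
save(c,"w3.png",(200,160,440,340),3.3)
E
```

```text
t 6.45 pos [ 0.4129 -0.1675  0.1314] yaw(tool y dir) -29.71 tilt z [ 0.001 -0.001 -1.   ] w 0.0498 F [ 0.6 -1.1  0.8] q [-0.5  -0.23  2.02 -0.    1.35  0.02]
d tool [-0.0057  0.001   0.1004]
knob [ 0.4107 -0.1709] yaw sil 60.2 loss 0.162 yaw white pca 59.3 ctr 58.7 77
[[319.64548796 255.28415953]]
```

View pics/w3.png

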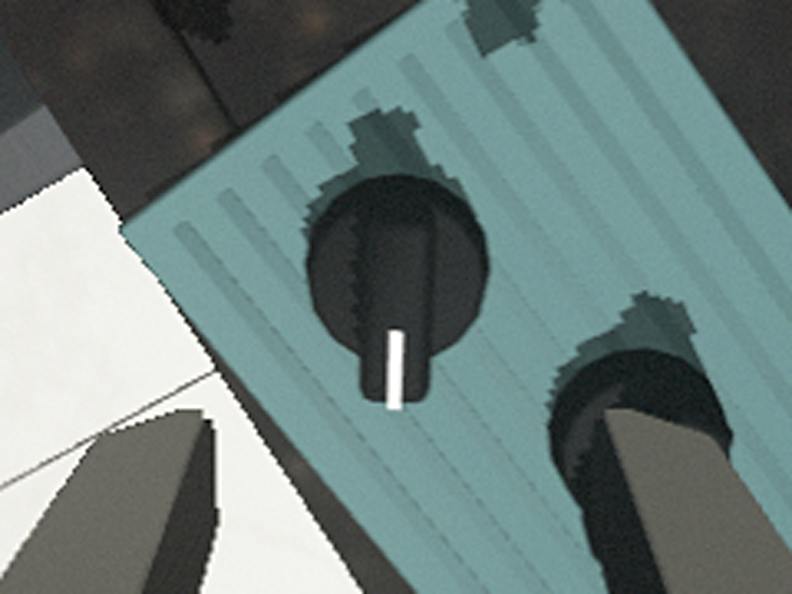

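```bash
cat >> knob.py <<'E'
def ctr(c,tip,rim,far,yaw,z0=.004):
    d=np.array([np.cos(yaw),np.sin(yaw)])
    for uv,z,o in ((tip,.036,.019),(rim,.014,.02),(far,0,-.02)):
        if uv: print(uv,(onz(c,[uv],z0+z)[0,:2]+o*d).round(4))
E
python3 - <<'E'
from knob import *
import pickle;c=pickle.load(open("c3.pkl","rb"))
g=lambda u,v:(200+u/3.3,160+v/3.3)
ctr(c,g(394,406),g(396,360),g(398,175),np.radians(60))
tool([.411,-.172,.031])
E
```

```text
(319.3939393939394, 283.030303030303) [ 0.4107 -0.1708]
(320.0, 269.0909090909091) [ 0.4121 -0.1689]
(320.6060606060606, 213.03030303030303) [ 0.4106 -0.1719]
t 6.5 pos [ 0.4134 -0.1683  0.1322] yaw(tool y dir) -29.76 tilt z [ 0.0023 -0.0017 -1.    ] w 0.05 F [-0.5 -0.2 -0.6] q [-0.5  -0.23  2.02 -0.    1.35  0.02]
d tool [-0.0044 -0.0006  0.1012]
```

```bash
cat >> h.py <<'E'
def tf(zt):
    "camera in tool frame; world z plane p -> tool z"
    s=manip.snapshot("wrist"); M=np.array(s["mount"])
    return dict(img=s["img"],K=np.array(s["intrinsics"]),d=np.array(s["dist_coeffs"]),o=M[:3,3],r=M[:3,:3])
E
python3 - <<'E'
from knob import *
import pickle;c=pickle.load(open("c3.pkl","rb"))
M=manip.snapshot("wrist")["mount"]; c["o"],c["r"]=M[:3,3],M[:3,:3]
g=lambda u,v:(200+u/3.3,160+v/3.3)
Z=.1318
for uv,z,o in ((g(394,406),.040,.019),(g(396,360),.018,.02),(g(398,175),.004,-.02)): print((onz(c,[uv],Z-z)[0]+[o,0,0]).round(4))
for i in range(3): print(manip.sense()["eef_pos"].round(4)); manip.snapshot("wrist")
E
```

```text
[-0.0041 -0.0005  0.0918]
[-0.0018 -0.0002  0.1138]
[-0.005   0.0002  0.1278]
[ 0.4136 -0.1688  0.1325]
[ 0.4136 -0.1689  0.1324]
[ 0.4134 -0.1689  0.1322]
```

Units first: shifts go in units of 20 mm and turns go in units of 0.05 rad. So 0.101 m is 5.05, -0.004 m is -0.2.

Emit:
advance(plan=[0,0,0,-0.2,0,2,0.05,0,0,0,-0.2,0,4,0.05,0,0,0,-0.2,0,5.05,0.05,0,0,0,-0.2,0,5.05,0.05,0,0,0,-0.2,0,5.05,0.05])

```text
t: 7.12
eef_pos: [0.4096, -0.1711, 0.0293]
eef_rot: [0.865, 0.501, -0.001, -0.001]
force: [0.7, 0.0, 0.3]
width: 0.0497
gripper_force: 0.0
```

```bash
python3 -c "
from h import *
tool([.4108,-.1709,.031])"
```

```text
t 7.12 pos [ 0.4096 -0.1711  0.0293] yaw(tool y dir) -29.82 tilt z [-0.0021  0.0011 -1.    ] w 0.0497 F [0.7 0.  0.3] q [-0.51 -0.09  2.1  -0.    1.14  0.01]
d tool [ 0.0008  0.0009 -0.0017]
```

To row units: 0.001 m is 0.05, -0.002 m is -0.1.

Emit:
advance(plan=[0,0,0,0.05,0,-0.1,0.03,0,0,0,0.05,0,-0.1,0.01,0,0,0,0.05,0,-0.1,0.005,0,0,0,0.05,0,-0.1,0.005,0,0,0,0.05,0,-0.1,0.005,0,0,0,0.05,0,-0.1,0.005,0,0,0,0.05,0,-0.1,0.005,0,0,0,0.05,0,-0.1,0.005], clamp_n=35)

```text
t: 7.78
eef_pos: [0.4111, -0.1703, 0.0321]
eef_rot: [0.865, 0.502, 0.0, 0.0]
force: [-1.3, -0.3, 5.1]
width: 0.0138
gripper_force: 35.0
```

```bash
python3 -c "
from h import *
tool()"
```

```text
t 7.78 pos [ 0.4111 -0.1703  0.0321] yaw(tool y dir) -29.77 tilt z [ 6.e-04 -3.e-04 -1.e+00] w 0.0138 F [-1.3 -0.3  5.1] q [-0.51 -0.1   2.1   0.    1.14  0.01]
```

Emit:
advance(plan=[0,0,0,0,0,-2,0.005,0,0,0,0,0,-4,0.005,0,0,0,0,0,-6,0.005,0,0,0,0,0,-6,0.005,0,0,0,0,0,-6,0.005])

```text
t: 8.2
eef_pos: [0.4126, -0.1712, 0.1544]
eef_rot: [0.865, 0.502, 0.002, 0.003]
force: [-0.5, -0.9, -1.6]
width: 0.0136
gripper_force: 35.0
```

```bash
python3 -c "
from h import *
import pickle
tool([.482,.087,.145])
c=pickle.load(open('c1.pkl','rb'))
print(onz(c,[(160+385/2.5,43/2.5),(160+322/2.5,2),(160+446/2.5,2)],.09))"
```

```text
t 8.2 pos [ 0.4126 -0.1712  0.1544] yaw(tool y dir) -29.76 tilt z [ 0.0052 -0.0029 -1.    ] w 0.0136 F [-0.5 -0.9 -1.6] q [-0.51 -0.26  2.   -0.    1.39  0.01]
d tool [ 0.2586 -0.068   0.009 ]
[[0.53198511 0.16983616 0.09      ]
 [0.52056239 0.18326927 0.09      ]
 [0.54898268 0.17278738 0.09      ]]
```

To row units: 0.259 m is 12.95, -0.068 m is -3.4, 0.25 rad is 5.

Emit:
advance(plan=[0,0,5,12.95,-3.4,0.45,0.005,0,0,5,12.95,-3.4,0.45,0.005,0,0,5,12.95,-3.4,0.45,0.005,0,0,5,12.95,-3.4,0.45,0.005,0,0,5,12.95,-3.4,0.45,0.005,0,0,5,12.95,-3.4,0.45,0.005,0,0,5,12.95,-3.4,0.45,0.005,0,0,5,12.95,-3.4,0.45,0.005])

```text
t: 8.87
eef_pos: [0.4794, 0.0933, 0.14]
eef_rot: [0.92, 0.392, -0.001, -0.001]
force: [1.2, 0.8, -0.6]
width: 0.0136
gripper_force: 35.0
```

Emit:
advance(plan=[0,0,0,0,0,0,0.005,0,0,0,0,0,0,0.005,0,0,0,0,0,0,0.005,0,0,0,0,0,0,0.005])

```text
t: 9.2
eef_pos: [0.4799, 0.0871, 0.142]
eef_rot: [0.921, 0.389, -0.0, -0.0]
force: [0.7, -0.7, 0.1]
width: 0.0139
gripper_force: 35.0
```

```bash
python3 - <<'E'
from h import *
import pickle
tool()
c=snap("wrist");save(c,"w4.png",(200,40,440,220),3.3);pickle.dump(c,open("c4.pkl","wb"))
print(proj(c,[[.5242,.1305,.045],[.5123,.0817,.045],[.5006,.033,.045]]))
tool()
E
```

```text
t 9.2 pos [0.4799 0.0871 0.142 ] yaw(tool y dir) -44.2 tilt z [-9.e-04 -3.e-04 -1.e+00] w 0.0139 F [ 0.7 -0.7  0.1] q [ 0.07 -0.12  1.9  -0.    1.36  0.85]
[[323.25840212 148.36538413]
 [363.59136773 218.49302167]
 [400.28901888 282.10298121]]
t 9.25 pos [0.4801 0.0872 0.1423] yaw(tool y dir) -44.2 tilt z [-4.e-04 -2.e-04 -1.e+00] w 0.0137 F [ 1.  -0.4  0.8] q [ 0.07 -0.12  1.9  -0.    1.36  0.85]
```

View pics/w4.png

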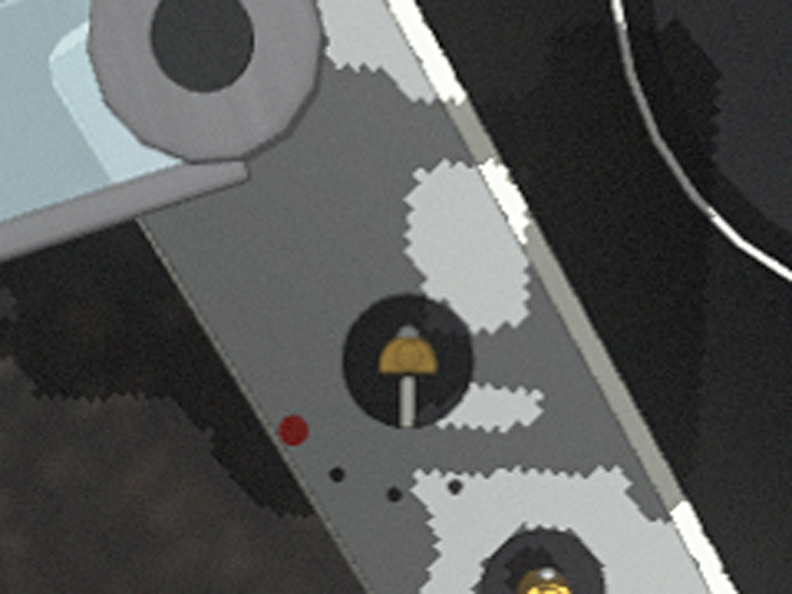

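```bash
python3 - <<'E'
from h import *
import pickle
c=pickle.load(open("c4.pkl","rb")); W=onz(c,[(200+408/3.3,40+361/3.3)],.045)[0]; print(W)
tool(W)
M=manip.snapshot("wrist")["mount"]; c["o"],c["r"]=M[:3,3],M[:3,:3]
print(onz(c,[(200+408/3.3,40+361/3.3)],.1422-.045))
E
```

```text
[0.52393991 0.12990444 0.045     ]
t 9.25 pos [0.4801 0.0872 0.1423] yaw(tool y dir) -44.2 tilt z [-4.e-04 -2.e-04 -1.e+00] w 0.0137 F [ 1.  -0.4  0.8] q [ 0.07 -0.12  1.9  -0.    1.36  0.85]
d tool [0.0612 0.0017 0.0972]
[[0.06139354 0.0017674  0.0972    ]]
```

To row units: 0.062 m is 3.1, 0.0018 m is 0.09.

Emit:
advance(plan=[0,0,0,1.55,0.05,0.5,0.005,0,0,0,3.1,0.09,1.5,0.005,0,0,0,3.1,0.09,2.25,0.005,0,0,0,3.1,0.09,2.25,0.005,0,0,0,3.1,0.09,2.25,0.005,0,0,0,3.1,0.09,2.25,0.005])

```text
t: 9.8
eef_pos: [0.5249, 0.131, 0.0985]
eef_rot: [0.921, 0.39, 0.0, 0.0]
force: [0.1, -0.6, -0.1]
width: 0.0134
gripper_force: 35.0
```

```bash
python3 -c "
from h import *
tool([.5239+.0007*.7,.1299+.0007*.72,.0725])"
```

```text
t 9.8 pos [0.5249 0.131  0.0985] yaw(tool y dir) -44.14 tilt z [ 6.e-04 -1.e-04 -1.e+00] w 0.0134 F [ 0.1 -0.6 -0.1] q [ 0.15  0.07  1.79 -0.    1.27  0.92]
d tool [-0.0008  0.      0.026 ]
```

Aligned; press down stepwise.

Emit:
advance(plan=[0,0,0,-0.035,0,0.4,0.005,0,0,0,-0.035,0,0.6,0.005,0,0,0,-0.035,0,0.75,0.005,0,0,0,-0.035,0,0.9,0.005,0,0,0,-0.035,0,0.9,0.005])

```text
t: 10.22
eef_pos: [0.5239, 0.131, 0.079]
eef_rot: [0.921, 0.39, -0.0, -0.0]
force: [1.0, -1.0, -1.7]
width: 0.0137
gripper_force: 35.0
```

```bash
python3 -c "
from h import *
tool()"
```

```text
t 10.22 pos [0.5239 0.131  0.079 ] yaw(tool y dir) -44.11 tilt z [-4.e-04  0.e+00 -1.e+00] w 0.0137 F [ 1.  -1.  -1.7] q [0.15 0.1  1.81 0.   1.24 0.92]
```

Emit:
advance(plan=[0,0,0,0,0,0.1,0.005,0,0,0,0,0,0.2,0.005,0,0,0,0,0,0.3,0.005,0,0,0,0,0,0.4,0.005,0,0,0,0,0,0.4,0.005], clamp_n=45)

```text
t: 10.63
eef_pos: [0.5246, 0.1312, 0.0747]
eef_rot: [0.921, 0.39, 0.0, 0.0]
force: [-15.2, -4.2, 28.4]
width: 0.0132
gripper_force: 45.0
```

```bash
python3 -c "
from h import *
tool()"
```

```text
t 10.63 pos [0.5246 0.1312 0.0747] yaw(tool y dir) -44.08 tilt z [ 2.e-04 -3.e-04 -1.e+00] w 0.0132 F [-15.2  -4.2  28.4] q [ 0.15  0.1   1.81 -0.    1.23  0.92]
```

Emit:
advance(plan=[0,0,0,-0.04,-0.04,0,0.005,0,0,0,-0.04,-0.04,0.05,0.005,0,0,0,-0.04,-0.04,0.1,0.005,0,0,0,-0.04,-0.04,0.1,0.005])

```text
t: 10.97
eef_pos: [0.5247, 0.1313, 0.0745]
eef_rot: [0.921, 0.39, 0.001, 0.001]
force: [-17.1, -4.7, 38.7]
width: 0.0134
gripper_force: 45.1
```

```bash
python3 -c "
from h import *
tool()"
```

```text
t 10.97 pos [0.5247 0.1313 0.0745] yaw(tool y dir) -44.08 tilt z [ 0.0029  0.     -1.    ] w 0.0134 F [-17.1  -4.7  38.7] q [ 0.15  0.1   1.81 -0.    1.22  0.92]
```

To row units: -0.004 m is -0.2, 0.7 rad is 14.

Emit:
advance(plan=[0,0,0,0,0,-0.2,0.005,0,0,2.4,0,0,-0.2,0.005,0,0,4.8,0,0,-0.2,0.005,0,0,7.2,0,0,-0.2,0.005,0,0,9.6,0,0,-0.2,0.005,0,0,12,0,0,-0.2,0.005,0,0,14,0,0,-0.2,0.005,0,0,14,0,0,-0.2,0.005])

```text
t: 11.63
eef_pos: [0.5241, 0.1305, 0.0748]
eef_rot: [0.999, 0.047, 0.001, 0.001]
force: [-3.0, -4.3, 8.5]
width: 0.0137
gripper_force: 45.0
```

```bash
python3 -c "
from h import *
tool();print(manip.sense()['torque'])"
```

```text
t 11.63 pos [0.5241 0.1305 0.0748] yaw(tool y dir) -84.59 tilt z [ 0.0018 -0.001  -1.    ] w 0.0137 F [-3.  -4.3  8.5] q [ 0.15  0.1   1.81 -0.    1.23  1.63]
[-0.85638793  0.71832294 -0.03777732]
```

Emit:
advance(plan=[0,0,2.4,0,0,0,0.005,0,0,4.8,0,0,0,0.005,0,0,6.6,0,0,0,0.005,0,0,7.6,0,0,0,0.005,0,0,7.6,0,0,0,0.005])

```text
t: 12.05
eef_pos: [0.524, 0.1306, 0.0748]
eef_rot: [0.99, -0.141, 0.001, 0.0]
force: [-2.4, -4.1, 8.8]
width: 0.0133
gripper_force: 45.0
```

```bash
python3 -c "
from h import *
tool();print(manip.sense()['torque'])"
```

```text
t 12.05 pos [0.524  0.1306 0.0748] yaw(tool y dir) -106.18 tilt z [ 1.7e-03 -9.0e-04 -1.0e+00] w 0.0133 F [-2.4 -4.1  8.8] q [ 0.15  0.1   1.81 -0.    1.23  2.  ]
[-0.83602672  0.76246157 -0.00878908]
```

To row units: 0.12 rad is 2.4.

Emit:
advance(plan=[0,0,1.2,0,0,0,0.005,0,0,2.4,0,0,0,0.005,0,0,2.4,0,0,0,0.005])

```text
t: 12.3
eef_pos: [0.524, 0.1305, 0.0748]
eef_rot: [0.98, -0.2, 0.001, 0.0]
force: [-3.6, -4.6, 8.9]
width: 0.0132
gripper_force: 45.0
```

```bash
python3 -c "
from h import *
tool();print(manip.sense()['torque'])"
```

```text
t 12.3 pos [0.524  0.1305 0.0748] yaw(tool y dir) -113.07 tilt z [ 0.0017 -0.0011 -1.    ] w 0.0132 F [-3.6 -4.6  8.9] q [ 0.15  0.1   1.81 -0.    1.23  2.12]
[-0.96198728  0.6974256   0.00121988]
```

Emit:
advance(plan=[0,0,1.2,0,0,0,0.005,0,0,1.2,0,0,0,0.005,0,0,1.2,0,0,0,0.03,0,0,1.2,0,0,0,0.03,0,0,1.2,0,0,-1,0.03,0,0,1.2,0,0,-3,0.03,0,0,1.2,0,0,-3.5,0.03,0,0,1.2,0,0,-3.5,0.03])

```text
t: 12.97
eef_pos: [0.5261, 0.1319, 0.148]
eef_rot: [0.974, -0.227, 0.004, -0.002]
force: [0.7, 0.5, -0.6]
width: 0.0298
gripper_force: 0.0
```

```bash
python3 - <<'E'
from h import *
import pickle
tool()
c=snap("wrist");save(c,"w5.png",(200,100,440,280),3.3);pickle.dump(c,open("c5.pkl","wb"))
E
```

```text
t 12.97 pos [0.5261 0.1319 0.148 ] yaw(tool y dir) -116.26 tilt z [ 0.0076  0.0015 -1.    ] w 0.0298 F [ 0.7  0.5 -0.6] q [0.15 0.02 1.75 0.   1.36 2.18]
```

View pics/w5.png

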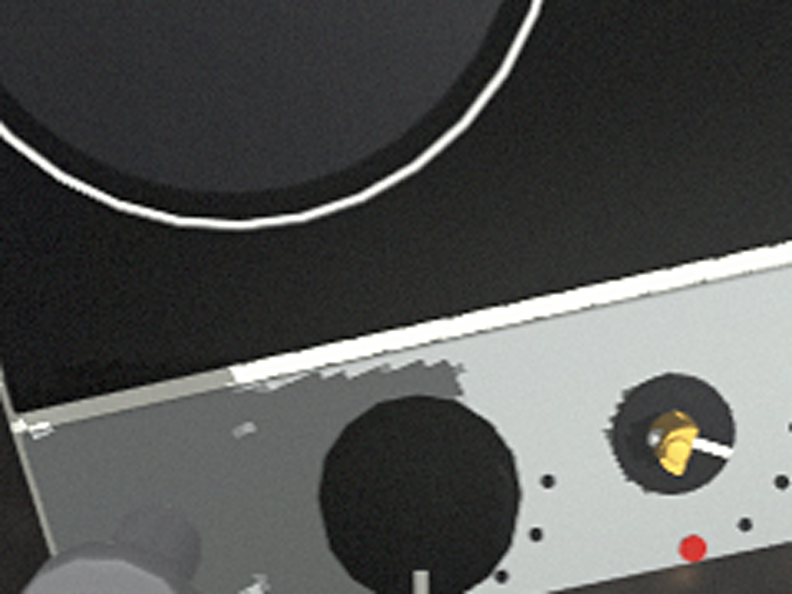

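```bash
python3 - <<'E'
from knob import *
import pickle
c=pickle.load(open("c3.pkl","rb"))
def w(c,p,z0):
    q=proj(c,SK+[p[0],p[1],z0]); a=proj(c,[p[0]-.019*np.cos(p[2]),p[1]-.019*np.sin(p[2]),z0+.036])[0]
    return q.min(0).round(1),q.max(0).round(1),np.ptp(q,axis=0).round(1),a.round(1)
print("mat ref (obs width 55.2)",w(c,(.411,-.171,1.04),.004))
c=pickle.load(open("c5.pkl","rb"))
print("obs L",200+320/3.3,"R",200+521/3.3,"top",100+395/3.3)
for z in (.045,.047,.05,.056): print(z,w(c,(.5239,.1302,-.4),z))
E
```

```text
mat ref (obs width 55.2) (array([290.9, 211.8]), array([349.5, 272.3]), array([58.6, 60.5]), array([319.7, 283.1]))
obs L 296.969696969697 R 357.8787878787879 top 219.6969696969697
0.045 (array([296.1, 216.9]), array([360.1, 283. ]), array([64. , 66.1]), array([330.1, 295.6]))
0.047 (array([295.9, 217.6]), array([360.3, 284.2]), array([64.5, 66.6]), array([330.2, 297. ]))
0.05 (array([295.5, 218.7]), array([360.8, 286. ]), array([65.2, 67.3]), array([330.3, 299.1]))
0.056 (array([294.9, 220.9]), array([361.6, 289.8]), array([66.7, 68.9]), array([330.4, 303.6]))
```

To row units: 0.07 m is 3.5, 0.04 m is 2.

Emit:
advance(plan=[0,0,0,0,0,2,0.03,0,0,0,0,0,3.5,0.03,0,0,0,0,0,3.5,0.03,0,0,0,0,0,3.5,0.005,0,0,0,0,0,3.5,0.005,0,0,0,0,0,3.5,0.005,0,0,0,0,0,3.5,0.005,0,0,0,0,0,3.5,0.005], clamp_n=35)

```text
t: 13.68
eef_pos: [0.5222, 0.131, 0.0725]
eef_rot: [0.974, -0.227, -0.001, 0.0]
force: [-0.9, -0.1, -0.1]
width: 0.0134
gripper_force: 35.0
```

```bash
python3 -c "
from h import *
tool();print(manip.sense()['torque'])"
```

```text
t 13.68 pos [0.5222 0.131  0.0725] yaw(tool y dir) -116.28 tilt z [-1.9e-03 -2.0e-04 -1.0e+00] w 0.0134 F [-0.9 -0.1 -0.1] q [0.15 0.1  1.82 0.   1.23 2.18]
[ 0.05594808  0.15598324 -0.0296893 ]
```

Emit:
advance(plan=[0,0,1,0,0,0,0.005,0,0,2,0,0,0,0.005,0,0,2,0,0,0,0.005,0,0,2,0,0,0,0.005])

```text
t: 14.02
eef_pos: [0.5222, 0.1311, 0.0727]
eef_rot: [0.961, -0.275, -0.001, 0.0]
force: [-2.1, 1.2, -2.3]
width: 0.0136
gripper_force: 34.9
```

```bash
python3 -c "
from h import *
tool();print(manip.sense()['torque'])"
```

```text
t 14.02 pos [0.5222 0.1311 0.0727] yaw(tool y dir) -121.92 tilt z [-2.e-03 -2.e-04 -1.e+00] w 0.0136 F [-2.1  1.2 -2.3] q [0.15 0.1  1.82 0.   1.23 2.28]
[0.1486545  0.51628224 0.01324997]
```

To row units: -0.08 m is -4, -0.065 m is -3.25.

Emit:
advance(plan=[0,0,0,0,0,0,0.03,0,0,0,0,0,0,0.03,0,0,0,0,0,-1.5,0.03,0,0,0,-1.5,0,-3.25,0.03,0,0,0,-3,0,-4,0.03,0,0,0,-3,0,-4,0.03,0,0,0,-3,0,-4,0.03,0,0,0,-3,0,-4,0.03])

```text
t: 14.68
eef_pos: [0.4726, 0.1629, 0.1536]
eef_rot: [0.961, -0.275, 0.001, -0.0]
force: [0.4, -0.5, -0.1]
width: 0.0301
gripper_force: 0.0
```

```bash
python3 - <<'E'
from h import *
import pickle
tool()
c=snap("wrist");save(c,"w6.png",(200,60,440,240),3.3);pickle.dump(c,open("c6.pkl","wb"))
E
```

```text
t 14.68 pos [0.4726 0.1629 0.1536] yaw(tool y dir) -121.96 tilt z [ 1.1e-03 -1.0e-04 -1.0e+00] w 0.0301 F [ 0.4 -0.5 -0.1] q [ 0.23 -0.09  1.86 -0.    1.38  2.36]
```

View pics/w6.png

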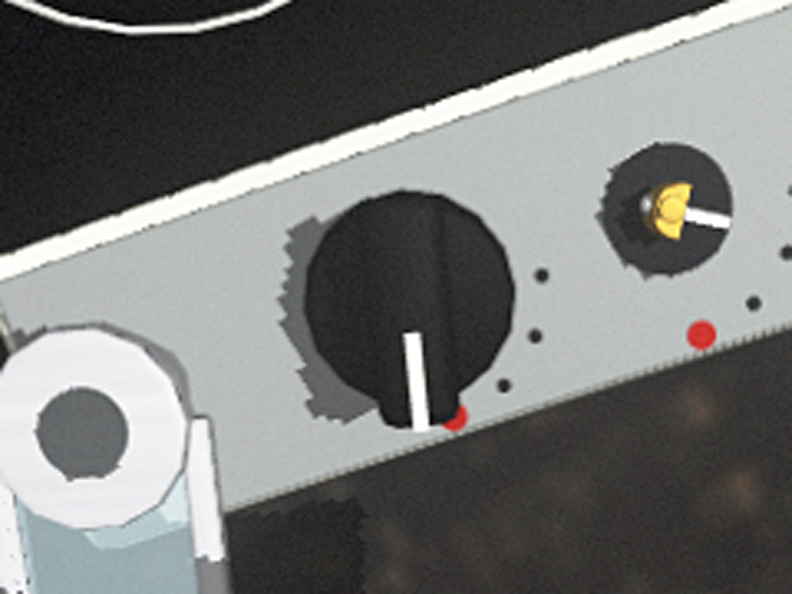

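```bash
python3 -c "
from h import *
tool([.4375,-.2323,.14])"
```

```text
t 14.73 pos [0.4724 0.1625 0.1529] yaw(tool y dir) -122.0 tilt z [-4.e-04 -5.e-04 -1.e+00] w 0.0298 F [ 0.7 -0.4 -0.5] q [ 0.23 -0.09  1.86 -0.    1.38  2.36]
d tool [0.1796 0.3533 0.0131]
```

Emit:
advance(plan=[0,0,-23.8,9,17.65,0.5,0.05,0,0,-23.8,9,17.65,0.5,0.05,0,0,-23.8,9,17.65,0.5,0.05,0,0,-23.8,9,17.65,0.5,0.05,0,0,-23.8,9,17.65,0.5,0.05,0,0,-23.8,9,17.65,0.5,0.05,0,0,-23.8,9,17.65,0.5,0.05,0,0,-23.8,9,17.65,0.5,0.05])

```text
t: 15.4
eef_pos: [0.4474, -0.1249, 0.145]
eef_rot: [0.988, 0.152, -0.001, -0.0]
force: [0.5, -0.1, 0.1]
width: 0.0497
gripper_force: 0.0
```

```bash
python3 -c "
from h import *
tool([.4375,-.2323,.135])"
```

```text
t 15.4 pos [ 0.4474 -0.1249  0.145 ] yaw(tool y dir) -72.53 tilt z [-1.8e-03  6.0e-04 -1.0e+00] w 0.0497 F [ 0.5 -0.1  0.1] q [-0.38 -0.19  1.95 -0.    1.37  0.88]
d tool [-0.0416  0.0995  0.01  ]
```

To row units: 0.093 m is 4.65, -0.041 m is -2.05, -0.3 rad is -6.

Emit:
advance(plan=[0,0,-6,-2.05,4.65,0.4,0.05,0,0,-6,-2.05,4.65,0.4,0.05,0,0,-6,-2.05,4.65,0.4,0.05,0,0,-6,-2.05,4.65,0.4,0.05,0,0,-6,-2.05,4.65,0.4,0.05,0,0,-6,-2.05,4.65,0.4,0.05,0,0,-6,-2.05,4.65,0.4,0.05])

```text
t: 15.98
eef_pos: [0.4365, -0.2227, 0.1377]
eef_rot: [0.955, 0.295, -0.0, -0.001]
force: [-0.1, 0.5, -0.3]
width: 0.0501
gripper_force: 0.0
```

```bash
python3 - <<'E'
from knob import *
import pickle
tool()
c=snap("wrist");pickle.dump(c,open("c7.pkl","wb"))
p=fit(c,[.4375,-.2323]); tool([p[0],p[1],.0315])
save(c,"w7.png",(200,160,440,340),3.3)
for C in ([.411,-.171],[.452,-.304]): print(proj(c,[*C,.02]))
E
```

```text
t 15.98 pos [ 0.4365 -0.2227  0.1377] yaw(tool y dir) -55.64 tilt z [-0.001  0.001 -1.   ] w 0.0501 F [-0.1  0.5 -0.3] q [-0.58 -0.11  1.9   0.    1.35  0.39]
knob [ 0.4371 -0.2309] yaw sil 34.3 loss 0.131 yaw white pca 31.6 ctr 34.2 81
t 16.03 pos [ 0.4367 -0.2226  0.138 ] yaw(tool y dir) -55.58 tilt z [-6.e-04  6.e-04 -1.e+00] w 0.0497 F [-0.4 -0.8 -0.5] q [-0.58 -0.11  1.9   0.    1.35  0.39]
d tool [-0.0044  0.0071  0.1065]
[[238.08158055 226.42334369]]
[[427.28686697 282.58839018]]
```

View pics/w7.png

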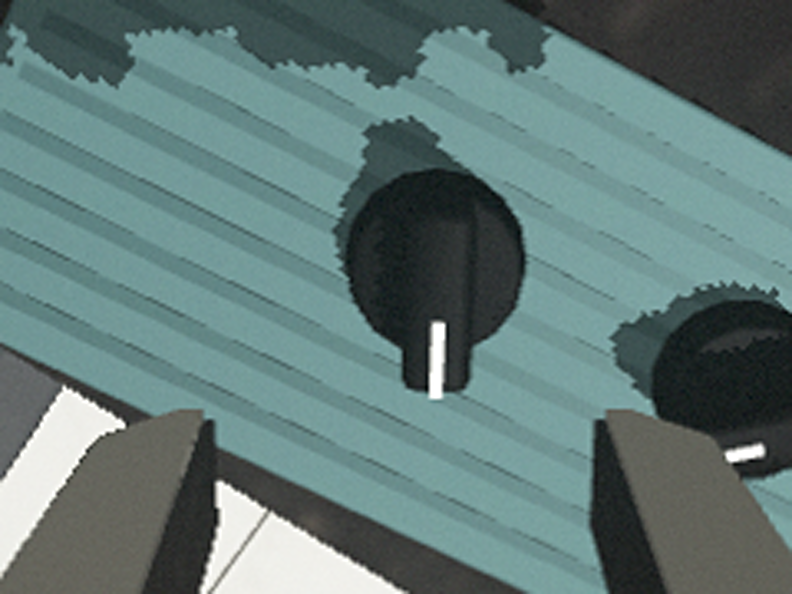

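```bash
python3 - <<'E'
from knob import *
import pickle;c=pickle.load(open("c7.pkl","rb"))
g=lambda u,v:(200+u/3.3,160+v/3.3)
ctr(c,g(436,396),g(437,352),g(437,170),np.radians(34.3))
tool([.4371,-.2309,.0315])
E
```

```text
(332.1212121212121, 280.0) [ 0.4373 -0.231 ]
(332.42424242424244, 266.6666666666667) [ 0.4395 -0.2303]
(332.42424242424244, 211.5151515151515) [ 0.4369 -0.232 ]
t 16.03 pos [ 0.4367 -0.2226  0.138 ] yaw(tool y dir) -55.58 tilt z [-6.e-04  6.e-04 -1.e+00] w 0.0497 F [-0.4 -0.8 -0.5] q [-0.58 -0.11  1.9   0.    1.35  0.39]
d tool [-0.0044  0.0072  0.1065]
```

To row units: 0.104 m is 5.2, 0.07 m is 3.5.

Emit:
advance(plan=[0,0,0,-0.225,0.35,1.5,0.05,0,0,0,-0.225,0.35,3.5,0.05,0,0,0,-0.225,0.35,5.2,0.05,0,0,0,-0.225,0.35,5.2,0.05,0,0,0,-0.225,0.35,5.2,0.05,0,0,0,-0.225,0.35,5.2,0.05])

```text
t: 16.53
eef_pos: [0.4381, -0.2319, 0.0362]
eef_rot: [0.955, 0.296, 0.001, 0.001]
force: [0.8, 0.1, 1.1]
width: 0.0499
gripper_force: 0.0
```

```bash
python3 -c "
from h import *
tool([.4372,-.231,.0318])"
```

```text
t 16.53 pos [ 0.4381 -0.2319  0.0362] yaw(tool y dir) -55.55 tilt z [ 1.4e-03 -9.0e-04 -1.0e+00] w 0.0499 F [0.8 0.1 1.1] q [-0.59  0.04  1.96  0.    1.14  0.38]
d tool [-0.0002 -0.0012  0.0044]
```

To row units: 0.004 m is 0.2, -0.001 m is -0.05.

Emit:
advance(plan=[0,0,0,0,0,0.2,0.05,0,0,0,0,-0.05,0.2,0.02,0,0,0,0,-0.05,0.2,0.005,0,0,0,0,-0.05,0.2,0.005,0,0,0,0,-0.05,0.2,0.005,0,0,0,0,-0.05,0.2,0.005,0,0,0,0,-0.05,0.2,0.005,0,0,0,0,-0.05,0.2,0.005], clamp_n=45)

```text
t: 17.2
eef_pos: [0.4364, -0.2312, 0.0305]
eef_rot: [0.955, 0.296, 0.0, 0.0]
force: [-0.4, 0.6, 1.0]
width: 0.0139
gripper_force: 45.0
```

```bash
python3 -c "
from h import *
tool([.4372,-.231,.004])"
```

```text
t 17.2 pos [ 0.4364 -0.2312  0.0305] yaw(tool y dir) -55.6 tilt z [ 1.e-04 -1.e-04 -1.e+00] w 0.0139 F [-0.4  0.6  1. ] q [-0.59  0.04  1.96 -0.    1.13  0.38]
d tool [0.0008 0.0003 0.0265]
```

Emit:
advance(plan=[0,0,0,0,0,-2,0.005,0,0,0,0,0,-4,0.005,0,0,0,0,0,-5.75,0.005,0,0,0,0,0,-5.75,0.005])

```text
t: 17.53
eef_pos: [0.4402, -0.2336, 0.1536]
eef_rot: [0.955, 0.296, 0.004, 0.005]
force: [0.8, -0.4, 0.2]
width: 0.0136
gripper_force: 45.0
```

```bash
python3 -c "
from h import *
tool([.5117,.0809,.135])"
```

```text
t 17.53 pos [ 0.4402 -0.2336  0.1536] yaw(tool y dir) -55.6 tilt z [ 0.01   -0.0066 -0.9999] w 0.0136 F [ 0.8 -0.4  0.2] q [-0.59 -0.11  1.87  0.    1.37  0.38]
d tool [ 0.2366 -0.2193  0.0173]
```

Emit:
advance(plan=[0,0,-3.7,11.9,-10.765,0.5,0.005,0,0,-3.7,11.9,-10.765,0.5,0.005,0,0,-3.7,11.9,-10.765,0.5,0.005,0,0,-3.7,11.9,-10.765,0.5,0.005,0,0,-3.7,11.9,-10.765,0.5,0.005,0,0,-3.7,11.9,-10.765,0.5,0.005,0,0,-3.7,11.9,-10.765,0.5,0.005,0,0,-3.7,11.9,-10.765,0.5,0.005])

```text
t: 18.2
eef_pos: [0.5111, 0.0844, 0.135]
eef_rot: [0.924, 0.383, 0.0, -0.0]
force: [0.8, -0.1, 0.2]
width: 0.0139
gripper_force: 45.0
```

Emit:
advance(plan=[0,0,0,0,0,0,0.005,0,0,0,0,0,0,0.005,0,0,0,0,0,0,0.005,0,0,0,0,0,0,0.005,0,0,0,0,0,0,0.005])

```text
t: 18.62
eef_pos: [0.511, 0.0798, 0.1353]
eef_rot: [0.924, 0.382, -0.0, 0.0]
force: [-0.5, 0.6, -0.4]
width: 0.0136
gripper_force: 45.0
```

```bash
python3 -c "
from h import *
tool([.5117,.0809,.098])"
```

```text
t 18.62 pos [0.511  0.0798 0.1353] yaw(tool y dir) -45.1 tilt z [-1.e-04 -2.e-04 -1.e+00] w 0.0136 F [-0.5  0.6 -0.4] q [ 0.06 -0.03  1.83 -0.    1.34  0.84]
d tool [ 0.0013 -0.0002  0.0373]
```

Emit:
advance(plan=[0,0,0,0.065,0,1.5,0.005,0,0,0,0.065,0,2.15,0.005,0,0,0,0.065,0,2.3,0.005,0,0,0,0.065,0,2.45,0.005,0,0,0,0.065,0,2.6,0.005,0,0,0,0.065,0,2.75,0.005,0,0,0,0.065,0,2.75,0.005])

```text
t: 19.2
eef_pos: [0.5121, 0.0815, 0.0807]
eef_rot: [0.924, 0.383, -0.0, 0.0]
force: [-1.2, -3.0, -1.8]
width: 0.0139
gripper_force: 45.0
```

```bash
python3 -c "
from h import *
tool([.5117,.0809,.0735])"
```

```text
t 19.2 pos [0.5121 0.0815 0.0807] yaw(tool y dir) -45.01 tilt z [ 2.e-04 -7.e-04 -1.e+00] w 0.0139 F [-1.2 -3.  -1.8] q [ 0.06  0.04  1.87 -0.    1.24  0.85]
d tool [-0.0007  0.0001  0.0072]
```

To row units: 0.011 m is 0.55, 0.01 m is 0.5.

Emit:
advance(plan=[0,0,0,-0.03,0,0.15,0.005,0,0,0,-0.03,0,0.3,0.005,0,0,0,-0.03,0,0.4,0.005,0,0,0,-0.03,0,0.5,0.005,0,0,0,-0.03,0,0.55,0.005,0,0,0,-0.03,0,0.55,0.005])

```text
t: 19.7
eef_pos: [0.5123, 0.0817, 0.0731]
eef_rot: [0.924, 0.383, 0.0, 0.0]
force: [-18.0, -3.6, 34.3]
width: 0.0137
gripper_force: 45.0
```

```bash
python3 -c "
from h import *
tool()"
```

```text
t 19.7 pos [0.5123 0.0817 0.0731] yaw(tool y dir) -44.98 tilt z [ 1.e-03 -1.e-04 -1.e+00] w 0.0137 F [-18.   -3.6  34.3] q [ 0.06  0.05  1.87 -0.    1.22  0.84]
```

To row units: -0.004 m is -0.2, 0.12 rad is 2.4.

Emit:
advance(plan=[0,0,0,0,0,-0.2,0.005,0,0,2.4,0,0,-0.2,0.005,0,0,4.8,0,0,-0.2,0.005,0,0,7.2,0,0,-0.2,0.005,0,0,9.6,0,0,-0.2,0.005,0,0,12,0,0,-0.2,0.005,0,0,14.4,0,0,-0.2,0.005,0,0,16.8,0,0,-0.2,0.005])

```text
t: 20.37
eef_pos: [0.5112, 0.0815, 0.0734]
eef_rot: [1.0, -0.03, -0.0, 0.0]
force: [-5.7, -2.2, 5.3]
width: 0.0136
gripper_force: 45.0
```

Emit:
advance(plan=[0,0,2.4,0,0,0,0.005,0,0,4.8,0,0,0,0.005,0,0,6,0,0,0,0.005,0,0,7,0,0,0,0.005,0,0,8,0,0,0,0.005,0,0,8.4,0,0,0,0.005,0,0,8.4,0,0,0,0.005])

```text
t: 20.95
eef_pos: [0.5113, 0.0818, 0.0734]
eef_rot: [0.972, -0.235, -0.0, -0.0]
force: [-4.3, -1.4, 4.8]
width: 0.0139
gripper_force: 45.0
```

```bash
python3 -c "
from h import *
tool();print(manip.sense()['torque'])"
```

```text
t 20.95 pos [0.5113 0.0818 0.0734] yaw(tool y dir) -117.21 tilt z [-7.e-04  2.e-04 -1.e+00] w 0.0139 F [-4.3 -1.4  4.8] q [0.06 0.04 1.88 0.   1.22 2.11]
[-0.17152855  1.13809029 -0.05863817]
```

To row units: 0.09 rad is 1.8.

Emit:
advance(plan=[0,0,1,0,0,0,0.005,0,0,1.8,0,0,0,0.005,0,0,1.8,0,0,0,0.005])

```text
t: 21.2
eef_pos: [0.5113, 0.0819, 0.0734]
eef_rot: [0.96, -0.279, -0.0, -0.0]
force: [-5.7, 0.5, 5.5]
width: 0.0138
gripper_force: 45.0
```

```bash
python3 -c "
from h import *
tool();print(manip.sense()['torque'])"
```

```text
t 21.2 pos [0.5113 0.0819 0.0734] yaw(tool y dir) -122.4 tilt z [-5.e-04  4.e-04 -1.e+00] w 0.0138 F [-5.7  0.5  5.5] q [0.06 0.04 1.88 0.   1.22 2.2 ]
[ 0.00759387  1.16152218 -0.02020746]
```

Emit:
advance(plan=[0,0,-2,0,0,0,0.005,0,0,-3,0,0,0,0.005,0,0,-3,0,0,0,0.03,0,0,-3,0,0,0,0.03,0,0,-3,0,0,-1.5,0.03,0,0,-3,0,0,-3.25,0.03,0,0,-3,0,0,-4,0.03,0,0,-3,0,0,-4,0.03])

```text
t: 21.87
eef_pos: [0.515, 0.0819, 0.1585]
eef_rot: [0.978, -0.206, 0.004, -0.001]
force: [0.6, 0.4, 0.5]
width: 0.0303
gripper_force: 0.0
```

```bash
python3 -c "
from h import *
tool([.452,-.305,.14]);print(manip.sense()['torque'])"
```

```text
t 21.87 pos [0.515  0.0819 0.1585] yaw(tool y dir) -113.83 tilt z [ 8.9e-03  7.0e-04 -1.0e+00] w 0.0303 F [0.6 0.4 0.5] q [ 0.06 -0.05  1.8   0.    1.38  2.05]
d tool [0.0985 0.3794 0.0177]
[ 0.09175755  0.16701942 -0.0321358 ]
```

To row units: 0.379 m is 18.95, 0.1 m is 5, 0.33 rad is 6.6.

Emit:
advance(plan=[0,0,6.6,5,18.95,1,0.05,0,0,6.6,5,18.95,1,0.05,0,0,6.6,5,18.95,1,0.05,0,0,6.6,5,18.95,1,0.05,0,0,6.6,5,18.95,1,0.05,0,0,6.6,5,18.95,1,0.05,0,0,6.6,5,18.95,1,0.05,0,0,6.6,5,18.95,1,0.05])

```text
t: 22.53
eef_pos: [0.4587, -0.249, 0.1352]
eef_rot: [0.931, -0.364, -0.0, -0.0]
force: [0.5, -0.9, -0.4]
width: 0.0502
gripper_force: 0.0
```

```bash
python3 -c "
from h import *
tool([.452,-.305,.138])"
```

```text
t 22.53 pos [ 0.4587 -0.249   0.1352] yaw(tool y dir) -132.73 tilt z [-1.e-04  3.e-04 -1.e+00] w 0.0502 F [ 0.5 -0.9 -0.4] q [-0.6  -0.01  1.81  0.    1.34  1.72]
d tool [ 0.0331  0.0457 -0.0028]
```

Emit:
advance(plan=[0,0,0,1.5,2.15,-0.15,0.05,0,0,0,1.5,2.15,-0.15,0.05,0,0,0,1.5,2.15,-0.15,0.05,0,0,0,1.5,2.15,-0.15,0.05,0,0,0,1.5,2.15,-0.15,0.05,0,0,0,1.5,2.15,-0.15,0.05])

```text
t: 23.03
eef_pos: [0.4529, -0.2976, 0.1389]
eef_rot: [0.932, -0.363, -0.0, -0.0]
force: [0.3, 0.8, 0.0]
width: 0.0502
gripper_force: 0.0
```

```bash
python3 - <<'E'
from knob import *
import pickle
tool()
c=snap("wrist");pickle.dump(c,open("c8.pkl","wb"))
p=fit(c,[.452,-.305]); tool([p[0],p[1],.0315]); print(proj(c,[p[0],p[1],.04]))
# pointer tip + endpoints
im=c["img"].astype(int); w=(im.min(2)>150)&(np.ptp(im,axis=2)<45); uv=proj(c,[p[0],p[1],.04])[0]
n,l,s,ce=cv2.connectedComponentsWithStats(w.astype(np.uint8))
for i in range(1,n):
    if np.hypot(*(ce[i]-uv))<50 and s[i,4]>15: print(s[i],ce[i].round(1))
E
```

```text
t 23.03 pos [ 0.4529 -0.2976  0.1389] yaw(tool y dir) -132.58 tilt z [-4.e-04  8.e-04 -1.e+00] w 0.0502 F [0.3 0.8 0. ] q [-0.68  0.04  1.76  0.    1.35  1.64]
knob [ 0.4518 -0.3042] yaw sil -44.7 loss 0.113 yaw white pca -43.1 ctr -42.4 51
t 23.08 pos [ 0.4529 -0.2976  0.139 ] yaw(tool y dir) -132.56 tilt z [-3.e-04  6.e-04 -1.e+00] w 0.0499 F [-0.2 -0.8  0.7] q [-0.68  0.04  1.76  0.    1.35  1.64]
d tool [0.0037 0.0056 0.1075]
[[332.6397688  239.54694875]]
[332 245   2  23  43] [332.5 256.2]
```

Units first: shifts go in units of 20 mm and turns go in units of 0.05 rad. So 0.106 m is 5.3, 0.104 m is 5.2.

```bash
python3 - <<'E'
from knob import *
import pickle;c=pickle.load(open("c8.pkl","rb"))
ctr(c,(332.5,267),None,None,np.radians(-42.6))
tool([.4518,-.3042,.0315])
E
```

```text
(332.5, 267) [ 0.4519 -0.3044]
t 23.08 pos [ 0.4529 -0.2976  0.139 ] yaw(tool y dir) -132.56 tilt z [-3.e-04  6.e-04 -1.e+00] w 0.0499 F [-0.2 -0.8  0.7] q [-0.68  0.04  1.76  0.    1.35  1.64]
d tool [0.0037 0.0056 0.1075]
```

Emit:
advance(plan=[0,0,0,0.185,0.28,1.5,0.05,0,0,0,0.185,0.28,3.5,0.05,0,0,0,0.185,0.28,5.2,0.05,0,0,0,0.185,0.28,5.3,0.05,0,0,0,0.185,0.28,5.3,0.05,0,0,0,0.185,0.28,5.3,0.05])

```text
t: 23.58
eef_pos: [0.4525, -0.3058, 0.0351]
eef_rot: [0.932, -0.363, 0.001, 0.0]
force: [0.0, 0.1, 0.8]
width: 0.0499
gripper_force: 0.0
```

```bash
python3 -c "
from h import *
tool([.4518,-.3042,.0315])"
```

```text
t 23.58 pos [ 0.4525 -0.3058  0.0351] yaw(tool y dir) -132.6 tilt z [ 1.1e-03 -8.0e-04 -1.0e+00] w 0.0499 F [0.  0.1 0.8] q [-0.69  0.17  1.82  0.    1.15  1.63]
d tool [-0.0016 -0.0007  0.0036]
```

To row units: 0.0025 m is 0.125, -0.001 m is -0.05.

Emit:
advance(plan=[0,0,0,-0.05,0,0.125,0.05,0,0,0,-0.05,0,0.125,0.02,0,0,0,-0.05,0,0.125,0.005,0,0,0,-0.05,0,0.125,0.005,0,0,0,-0.05,0,0.125,0.005,0,0,0,-0.05,0,0.125,0.005,0,0,0,-0.05,0,0.125,0.005,0,0,0,-0.05,0,0.125,0.005], clamp_n=45)

```text
t: 24.25
eef_pos: [0.4508, -0.3052, 0.031]
eef_rot: [0.931, -0.364, 0.0, 0.0]
force: [0.5, 0.7, 2.2]
width: 0.0142
gripper_force: 45.0
```

```bash
python3 -c "
from h import *
tool([.4518,-.3043,.004])"
```

```text
t 24.25 pos [ 0.4508 -0.3052  0.031 ] yaw(tool y dir) -132.67 tilt z [ 1.e-04 -1.e-04 -1.e+00] w 0.0142 F [0.5 0.7 2.2] q [-0.69  0.17  1.82 -0.    1.15  1.63]
d tool [ 0.0001 -0.0014  0.027 ]
```

To row units: -0.115 m is -5.75, -0.08 m is -4.

Emit:
advance(plan=[0,0,0,0,0,-2,0.005,0,0,0,0,0,-4,0.005,0,0,0,0,0,-5.75,0.005,0,0,0,0,0,-5.75,0.005,0,0,0,0,0,-5.75,0.005])

```text
t: 24.67
eef_pos: [0.4524, -0.3065, 0.1489]
eef_rot: [0.931, -0.364, 0.003, 0.001]
force: [-0.1, 0.1, 0.0]
width: 0.0138
gripper_force: 45.0
```

```bash
python3 -c "
from h import *
tool([.446,.0084,.145])"
```

```text
t 24.67 pos [ 0.4524 -0.3065  0.1489] yaw(tool y dir) -132.66 tilt z [ 0.0046 -0.0037 -1.    ] w 0.0138 F [-0.1  0.1  0. ] q [-0.69  0.03  1.74  0.    1.36  1.63]
d tool [-0.2182 -0.2272  0.0027]
```

To row units: -0.227 m is -11.35, -0.218 m is -10.9, -1.16 rad is -23.2.

Emit:
advance(plan=[0,0,-23.2,-10.9,-11.35,0,0.005,0,0,-23.2,-10.9,-11.35,0,0.005,0,0,-23.2,-10.9,-11.35,0,0.005,0,0,-23.2,-10.9,-11.35,0,0.005,0,0,-23.2,-10.9,-11.35,0,0.005,0,0,-23.2,-10.9,-11.35,0,0.005,0,0,-23.2,-10.9,-11.35,0,0.005,0,0,-23.2,-10.9,-11.35,0,0.005])

```text
t: 25.33
eef_pos: [0.4423, 0.0132, 0.1438]
eef_rot: [0.991, 0.131, -0.002, -0.001]
force: [-0.1, -0.9, -1.1]
width: 0.0136
gripper_force: 45.0
```

Emit:
advance(plan=[0,0,-3.6,0,0,0,0.005,0,0,-3.6,0,0,0,0.005,0,0,-3.6,0,0,0,0.005,0,0,-3.6,0,0,0,0.005,0,0,-3.6,0,0,0,0.005,0,0,-3.6,0,0,0,0.005])

```text
t: 25.83
eef_pos: [0.4439, 0.0091, 0.1453]
eef_rot: [0.977, 0.215, -0.0, -0.0]
force: [0.3, -1.0, -0.7]
width: 0.0137
gripper_force: 45.0
```

```bash
python3 - <<'E'
from h import *
import pickle
tool()
c=snap("wrist");save(c,"w9.png",(200,40,440,220),3.3);pickle.dump(c,open("c9.pkl","wb"))
print(proj(c,[.5008,.0328,.047]))
E
```

```text
t 25.83 pos [0.4439 0.0091 0.1453] yaw(tool y dir) -65.19 tilt z [-1.e-03  1.e-04 -1.e+00] w 0.0137 F [ 0.3 -1.  -0.7] q [-0.09 -0.25  2.01 -0.    1.38  1.04]
[[325.62282463 149.18268151]]
```

View pics/w9.png

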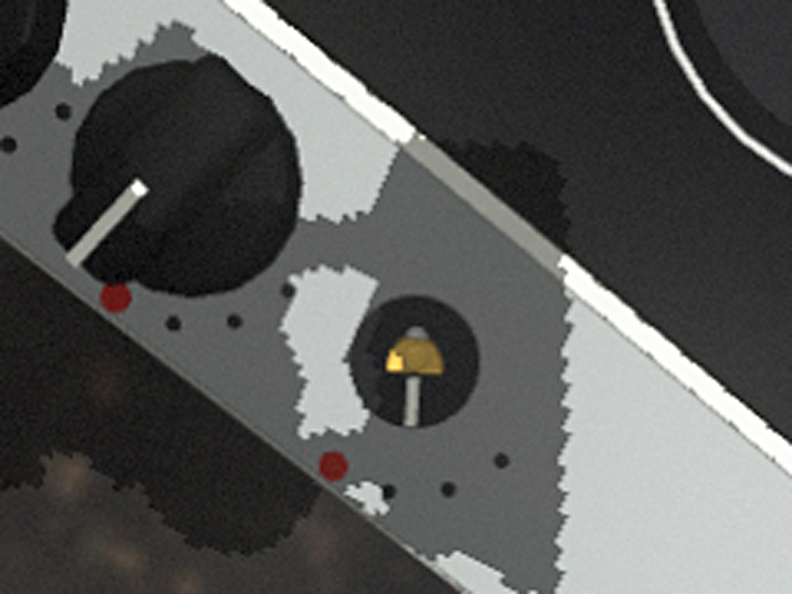

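```bash
python3 -c "
from h import *
import pickle
c=pickle.load(open('c9.pkl','rb')); W=onz(c,[(200+415/3.3,40+361/3.3)],.047)[0]; print(W)
tool([W[0],W[1],.098])"
```

```text
[0.50072041 0.03267296 0.047     ]
t 25.88 pos [0.4441 0.0092 0.1455] yaw(tool y dir) -65.17 tilt z [-7.e-04  1.e-04 -1.e+00] w 0.0138 F [-0.2  0.2 -0.4] q [-0.09 -0.25  2.01  0.    1.38  1.04]
d tool [0.0613 0.0025 0.0474]
```

To row units: 0.0612 m is 3.06, 0.045 m is 2.25, 0.03 rad is 0.6.

Emit:
advance(plan=[0,0,0.6,1.55,0.05,0.5,0.005,0,0,0.6,3.06,0.125,1,0.005,0,0,0.6,3.06,0.125,2.25,0.005,0,0,0.6,3.06,0.125,2.25,0.005,0,0,0.6,3.06,0.125,2.25,0.005,0,0,0.6,3.06,0.125,2.25,0.005])

```text
t: 26.38
eef_pos: [0.5004, 0.0327, 0.1014]
eef_rot: [0.98, 0.201, -0.0, -0.0]
force: [0.1, -0.2, 0.0]
width: 0.0134
gripper_force: 45.0
```

```bash
python3 -c "
from h import *
tool([.5007,.0327,.0737])"
```

```text
t 26.38 pos [0.5004 0.0327 0.1014] yaw(tool y dir) -66.82 tilt z [-6.e-04 -1.e-04 -1.e+00] w 0.0134 F [ 0.1 -0.2  0. ] q [-0.04 -0.03  1.9  -0.    1.28  1.13]
d tool [0.0003 0.0001 0.0277]
```

To row units: 0.021 m is 1.05, 0.02 m is 1.

Emit:
advance(plan=[0,0,0,0,0,0.5,0.005,0,0,0,0,0,0.7,0.005,0,0,0,0,0,0.85,0.005,0,0,0,0,0,1,0.005,0,0,0,0,0,1.05,0.005,0,0,0,0,0,1.05,0.005])

```text
t: 26.88
eef_pos: [0.5005, 0.0329, 0.0796]
eef_rot: [0.98, 0.201, -0.0, 0.0]
force: [-0.4, -0.9, -2.7]
width: 0.0136
gripper_force: 45.0
```

```bash
python3 -c "
from h import *
tool([.5007,.0327,.0737])"
```

```text
t 26.88 pos [0.5005 0.0329 0.0796] yaw(tool y dir) -66.78 tilt z [-6.e-04 -2.e-04 -1.e+00] w 0.0136 F [-0.4 -0.9 -2.7] q [-0.04 -0.01  1.92 -0.    1.23  1.13]
d tool [0.0001 0.0003 0.0059]
```

To row units: 0.0105 m is 0.525, 0.0095 m is 0.475.

Emit:
advance(plan=[0,0,0,-0.025,0,0.15,0.005,0,0,0,-0.025,0,0.3,0.005,0,0,0,-0.025,0,0.4,0.005,0,0,0,-0.025,0,0.475,0.005,0,0,0,-0.025,0,0.525,0.005,0,0,0,-0.025,0,0.525,0.005])

```text
t: 27.38
eef_pos: [0.5013, 0.033, 0.0734]
eef_rot: [0.98, 0.201, 0.001, 0.0]
force: [-18.1, 0.6, 38.3]
width: 0.0136
gripper_force: 45.0
```

```bash
python3 -c "
from h import *
tool()"
```

```text
t 27.38 pos [0.5013 0.033  0.0734] yaw(tool y dir) -66.76 tilt z [ 0.0014 -0.     -1.    ] w 0.0136 F [-18.1   0.6  38.3] q [-0.04  0.    1.92  0.    1.22  1.13]
```

To row units: -0.004 m is -0.2, 0.8 rad is 16.

Emit:
advance(plan=[0,0,0,0,0,-0.2,0.005,0,0,2.4,0,0,-0.2,0.005,0,0,4.8,0,0,-0.2,0.005,0,0,7.2,0,0,-0.2,0.005,0,0,9.6,0,0,-0.2,0.005,0,0,12,0,0,-0.2,0.005,0,0,14.4,0,0,-0.2,0.005,0,0,16,0,0,-0.2,0.005])

```text
t: 28.05
eef_pos: [0.5003, 0.0327, 0.0737]
eef_rot: [0.98, -0.199, -0.0, 0.0]
force: [-3.7, -1.2, 7.6]
width: 0.0138
gripper_force: 45.0
```

Emit:
advance(plan=[0,0,1.2,0,0,0,0.005,0,0,2.4,0,0,0,0.005,0,0,3.4,0,0,0,0.005,0,0,3.4,0,0,0,0.005])

```text
t: 28.38
eef_pos: [0.5003, 0.0329, 0.0737]
eef_rot: [0.96, -0.28, -0.0, 0.0]
force: [-4.5, -0.6, 6.3]
width: 0.0138
gripper_force: 45.0
```

```bash
python3 -c "
from h import *
tool();print(manip.sense()['torque'])"
```

```text
t 28.38 pos [0.5003 0.0329 0.0737] yaw(tool y dir) -122.53 tilt z [-3.e-04 -0.e+00 -1.e+00] w 0.0138 F [-4.5 -0.6  6.3] q [-0.04 -0.    1.92 -0.    1.22  2.1 ]
[-0.03288001  1.05010664 -0.0129451 ]
```

Emit:
advance(plan=[0,0,-2,0,0,0,0.005,0,0,-3,0,0,0,0.005,0,0,-3,0,0,0,0.03,0,0,-3,0,0,0,0.03,0,0,-3,0,0,-1.5,0.03,0,0,-3,0,0,-3.25,0.03,0,0,-3,0,0,-4,0.03,0,0,-3,0,0,-4,0.03])

```text
t: 29.05
eef_pos: [0.5035, 0.0328, 0.1582]
eef_rot: [0.978, -0.207, 0.004, -0.001]
force: [0.2, 0.3, 0.3]
width: 0.0299
gripper_force: 0.0
```

```bash
python3 -c "
from h import *
tool([.45,.085,.16])"
```

```text
t 29.05 pos [0.5035 0.0328 0.1582] yaw(tool y dir) -113.87 tilt z [ 8.1e-03 -2.0e-04 -1.0e+00] w 0.0299 F [0.2 0.3 0.3] q [-0.04 -0.09  1.85  0.    1.38  1.95]
d tool [-0.07   -0.0261 -0.0022]
```

Emit:
advance(plan=[0,0,-3.8,-3.75,-1.5,-2,0.03,0,0,-3.8,-3.75,-1.5,-2,0.03,0,0,-3.8,-3.75,-1.5,-2,0.03,0,0,-3.8,-3.75,-1.5,-2,0.03,0,0,-3.8,-3.75,-1.5,-2,0.03,0,0,-3.8,-3.75,-1.5,-2,0.03])

```text
t: 29.55
eef_pos: [0.4438, 0.0899, 0.1921]
eef_rot: [0.994, -0.113, -0.001, 0.0]
force: [-0.1, -0.4, 0.4]
width: 0.03
gripper_force: 0.0
```

```bash
python3 - <<'E'
from knob import *
import pickle
tool()
c=snap("wrist");save(c,"w10.png",(170,40,490,280),2.5);pickle.dump(c,open("c10.pkl","wb"))
for x,y in ((.5239,.1300),(.5123,.0815),(.5007,.0327)):
    print(proj(c,[x,y,.083]).round(0)); fit(c,[x,y],.047)
E
```

```text
t 29.55 pos [0.4438 0.0899 0.1921] yaw(tool y dir) -102.95 tilt z [-1.2e-03 -5.0e-04 -1.0e+00] w 0.03 F [-0.1 -0.4  0.4] q [ 0.09 -0.26  1.93 -0.    1.47  1.88]
[[232. 135.]]
knob [0.5236 0.1296] yaw sil 150.1 loss 0.084 yaw white pca 137.1 ctr 53.0 344
[[312. 136.]]
knob [0.5126 0.081 ] yaw sil -23.0 loss 0.074 yaw white pca -29.9 ctr 44.4 339
[[392. 137.]]
knob [0.5009 0.0336] yaw sil -23.7 loss 0.131 yaw white pca -26.9 ctr 26.7 351
```

View pics/w10.png

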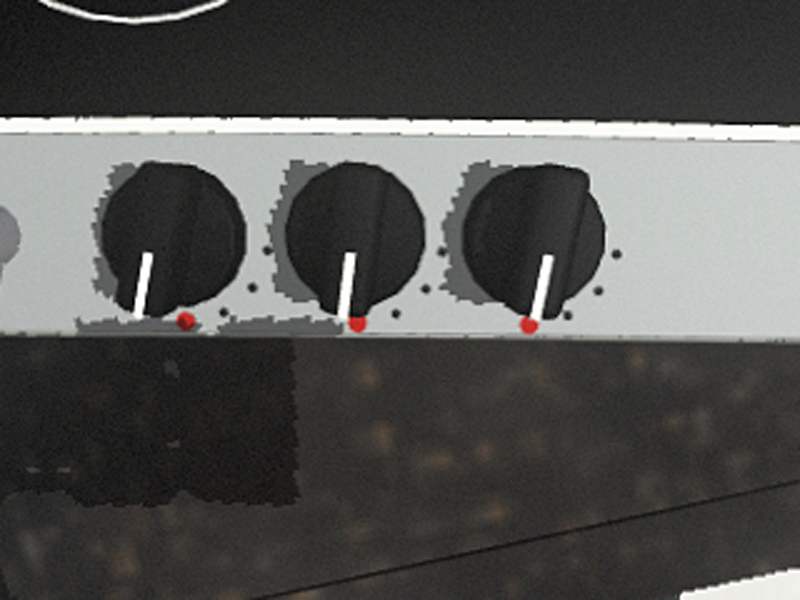

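```bash
python3 - <<'E'
from h import *
tool([.365,.27,.185])
t=snap("top"); im=t["img"].astype(int)
w=((im[:,:,0]>130)&(im[:,:,1]<60)&(im[:,:,2]<70)).astype(np.uint8)
n,l,s,ce=cv2.connectedComponentsWithStats(w)
for i in range(1,n):
    if s[i,4]>15: print(s[i,4],ce[i].round(1),onz(t,[ce[i]],.112).round(3))
E
```

```text
t 29.6 pos [0.4438 0.0898 0.192 ] yaw(tool y dir) -102.97 tilt z [-1.7e-03 -5.0e-04 -1.0e+00] w 0.0301 F [ 0.4 -0.7  0.2] q [ 0.09 -0.26  1.93 -0.    1.47  1.88]
d tool [-0.1172 -0.158   0.0071]
16 [256.4 306.4] [[0.368 0.267 0.112]]
```

Tab seen at (0.367, 0.268) — agrees with where I left it.

To row units: -0.156 m is -7.8, -0.116 m is -5.8, -0.22 rad is -4.4.

Emit:
advance(plan=[0,0,-4.4,-5.8,-7.8,0.35,0.05,0,0,-4.4,-5.8,-7.8,0.35,0.05,0,0,-4.4,-5.8,-7.8,0.35,0.05,0,0,-4.4,-5.8,-7.8,0.35,0.05,0,0,-4.4,-5.8,-7.8,0.35,0.05,0,0,-4.4,-5.8,-7.8,0.35,0.05,0,0,-4.4,-5.8,-7.8,0.35,0.05,0,0,-4.4,-5.8,-7.8,0.35,0.05])

```text
t: 30.32
eef_pos: [0.3657, 0.2678, 0.1857]
eef_rot: [1.0, -0.002, -0.0, 0.001]
force: [0.2, 0.9, -0.7]
width: 0.0499
gripper_force: 0.0
```

```bash
python3 -c "
from h import *
tool([.3655,.269,.109])"
```

```text
t 30.32 pos [0.3657 0.2678 0.1857] yaw(tool y dir) -90.28 tilt z [-8.e-04 -1.e-03 -1.e+00] w 0.0499 F [ 0.2  0.9 -0.7] q [ 0.52 -0.25  1.94 -0.    1.46  2.09]
d tool [-0.0002 -0.0013  0.0767]
```

To row units: 0.075 m is 3.75, 0.04 m is 2.

Emit:
advance(plan=[0,0,0,0,-0.05,2,0.05,0,0,0,0,-0.05,3.75,0.05,0,0,0,0,-0.05,3.75,0.03,0,0,0,0,-0.05,3.75,0.01,0,0,0,0,-0.05,3.75,0.01,0,0,0,0,-0.05,3.75,0.01,0,0,0,0,-0.05,3.75,0.01,0,0,0,0,-0.05,3.75,0.01], clamp_n=8)

```text
t: 30.98
eef_pos: [0.3666, 0.27, 0.1132]
eef_rot: [1.0, -0.002, 0.001, -0.001]
force: [-0.4, 1.2, 1.1]
width: 0.0142
gripper_force: 0.5
```

```bash
python3 - <<'E'
from h import *
tool()
piv=np.array([.5295,.1785]); st=manip.sense(); t=st["eef_pos"][:2]-piv; r=R.from_quat(st["eef_rot"])
L=np.linalg.norm(t); th=np.arctan2(t[1],t[0]); print(L,np.degrees(th))
for a in np.arange(.2,2.0,.2):
    p=piv+L*np.array([np.cos(th+a),np.sin(th+a)]); print(round(a,1),p.round(3),r.inv().apply(np.r_[p,st["eef_pos"][2]]-st["eef_pos"]).round(3)[:2])
E
```

```text
t 30.98 pos [0.3666 0.27   0.1132] yaw(tool y dir) -90.28 tilt z [ 0.0026  0.0016 -1.    ] w 0.0142 F [-0.4  1.2  1.1] q [ 0.52 -0.18  2.01  0.    1.31  2.1 ]
0.18678700558525277 150.6774176520507
0.2 [0.352 0.236] [-0.015  0.034]
0.4 [0.344 0.199] [-0.022  0.071]
0.6 [0.343 0.162] [-0.023  0.108]
0.8 [0.35  0.125] [-0.016  0.145]
1.0 [0.365 0.091] [-0.001  0.179]
1.2 [0.385 0.06 ] [0.02 0.21]
1.4 [0.412 0.034] [0.046 0.236]
1.6 [0.443 0.013] [0.077 0.257]
1.8 [ 0.477 -0.001] [0.112 0.27 ]
```

To row units: 0.179 m is 8.95, 0.145 m is 7.25, -0.5 rad is -10.

Emit:
advance(plan=[0,0,0,0,0,0.1,0.01,0,0,-2,-0.75,1.7,0.1,0.01,0,0,-4,-1.1,3.55,0.1,0.01,0,0,-6,-1.15,5.4,0.1,0.01,0,0,-8,-0.8,7.25,0.1,0.01,0,0,-10,-0.05,8.95,0.1,0.01,0,0,-10,-0.05,8.95,0.1,0.01], clamp_n=10)

```text
t: 31.57
eef_pos: [0.3659, 0.0873, 0.1108]
eef_rot: [0.969, 0.247, 0.002, 0.001]
force: [4.7, 4.6, -0.8]
width: 0.0136
gripper_force: 10.0
```

```bash
python3 - <<'E'
from h import *
tool()
piv=np.array([.5295,.1785]); st=manip.sense(); t=st["eef_pos"][:2]-piv; r=R.from_quat(st["eef_rot"])
L=np.linalg.norm(t); th=np.arctan2(t[1],t[0]); print(L,np.degrees(th))
for a in np.arange(.2,1.2,.2):
    p=piv+L*np.array([np.cos(th+a),np.sin(th+a)]); print(round(a,1),p.round(3),r.inv().apply(np.r_[p,st["eef_pos"][2]]-st["eef_pos"]).round(3)[:2])
E
```

```text
t 31.57 pos [0.3659 0.0873 0.1108] yaw(tool y dir) -61.35 tilt z [ 4.8e-03 -5.0e-04 -1.0e+00] w 0.0136 F [ 4.7  4.6 -0.8] q [ 0.1  -0.44  2.22 -0.    1.36  1.17]
0.18731097469523728 -150.86232076558053
0.2 [0.387 0.057] [0.004 0.037]
0.4 [0.414 0.031] [0.015 0.073]
0.6 [0.446 0.011] [0.034 0.105]
0.8 [ 0.481 -0.002] [0.058 0.134]
1.0 [ 0.518 -0.008] [0.087 0.157]
```

To row units: 0.144 m is 7.2, 0.14 m is 7, -0.4 rad is -8.

Emit:
advance(plan=[0,0,-2,0.2,1.85,0,0.01,0,0,-4,0.75,3.65,0,0.01,0,0,-6,1.7,5.25,0,0.01,0,0,-8,2.9,6.7,0,0.01,0,0,-8,3.2,7,0,0.01,0,0,-8,3.4,7.2,0,0.01,0,0,-8,3.4,7.2,0,0.01])

```text
t: 32.15
eef_pos: [0.4891, -0.003, 0.1084]
eef_rot: [0.902, 0.433, -0.004, -0.003]
force: [-15.8, 5.4, 12.1]
width: 0.0139
gripper_force: 10.0
```

```bash
python3 - <<'E'
from h import *
tool()
st=manip.sense(); t=st["eef_pos"][:2]-[.5295,.1785]; print(np.hypot(*t),np.degrees(np.arctan2(t[1],t[0])))
E
```

```text
t 32.15 pos [ 0.4891 -0.003   0.1084] yaw(tool y dir) -38.73 tilt z [-0.0092  0.0029 -1.    ] w 0.0139 F [-15.8   5.4  12.1] q [-0.11 -0.07  1.92  0.    1.3   0.56]
0.1858949923648547 -102.54092438087774
```

To row units: -0.15 m is -7.5, -0.11 m is -5.5.

Emit:
advance(plan=[0,0,0,0,0,0,0.03,0,0,0,0,0,0,0.04,0,0,0,0,0,0,0.04,0,0,0,0,0,-1.5,0.04,0,0,0,0,0,-3.5,0.04,0,0,0,0,0,-5.5,0.04,0,0,0,0,0,-7.5,0.04,0,0,0,0,0,-7.5,0.04])

```text
t: 32.82
eef_pos: [0.496, -0.0043, 0.2697]
eef_rot: [0.901, 0.433, 0.006, 0.004]
force: [1.1, -0.3, 0.1]
width: 0.04
gripper_force: 0.0
```

Emit:
advance(plan=[0,0,0,-5,0,0,0.04,0,0,0,-5,0,0,0.04,0,0,0,-5,0,0,0.04,0,0,0,-5,0,0,0.04,0,0,0,-5,0,0,0.04])

```text
t: 33.23
eef_pos: [0.4295, -0.0826, 0.2599]
eef_rot: [0.902, 0.432, 0.001, 0.001]
force: [-0.5, 0.0, -0.8]
width: 0.0395
gripper_force: 0.0
```

```bash
python3 - <<'E'
from h import *
tool()
for n,z in (("top",.112),("scene",.112),("wrist",.118)):
    t=snap(n); im=t["img"].astype(int)
    w=((im[:,:,0]>130)&(im[:,:,1]<70)&(im[:,:,2]<80)).astype(np.uint8)
    k,l,s,ce=cv2.connectedComponentsWithStats(w)
    for i in range(1,k):
        P=onz(t,[ce[i]],z)[0]
        if s[i,4]>8 and np.hypot(P[0]-.49,P[1])<.04: d=P[:2]-[.5295,.1785]; print(n,s[i,4],P.round(3),np.degrees(np.arctan2(d[1],d[0])))
E
```

```text
t 33.23 pos [ 0.4295 -0.0826  0.2599] yaw(tool y dir) -38.82 tilt z [ 2.1e-03 -4.0e-04 -1.0e+00] w 0.0395 F [-0.5  0.  -0.8] q [-0.31 -0.34  1.87  0.    1.61  0.37]
```

```bash
python3 - <<'E'
from h import *
for n in ("wrist","top","scene"):
    t=snap(n); im=t["img"].astype(int); print(n,proj(t,[.487,-.004,.112]))
    w=((im[:,:,0]>90)&(im[:,:,1]<.45*im[:,:,0])&(im[:,:,2]<.5*im[:,:,0])).astype(np.uint8)
    k,l,s,ce=cv2.connectedComponentsWithStats(w)
    for i in range(1,k):
        P=onz(t,[ce[i]],.112)[0]
        if s[i,4]>8 and np.hypot(P[0]-.48,P[1])<.15: print(n,s[i],ce[i],P.round(3))
E
```

```text
wrist [[315.19180867  93.86094719]]
wrist [245   4   6   6  32] [247.34375   6.46875] [0.487 0.068 0.112]
wrist [272  62   6   6  31] [274.70967742  64.70967742] [0.477 0.028 0.112]
wrist [306  72  24  25 402] [317.47263682  83.81840796] [0.492 0.    0.112]
top [[365.74633172 244.03127123]]
top [363 241   4   4  13] [364.61538462 242.76923077] [ 0.491 -0.002  0.112]
scene [[343.73306755 258.68305232]]
scene [341 255   7  11  55] [344.         260.25454545] [ 0.483 -0.009  0.112]
```

```bash
python3 - <<'E'
from h import *
for n in ("top","scene"):
    for lab,im in (("start",cv2.imread(f"pics/{n}0.png")[:,:,::-1]),("now",manip.snapshot(n)["img"])):
        im=im.astype(int); w=((im[:,:,0]>90)&(im[:,:,1]<.45*im[:,:,0])&(im[:,:,2]<.5*im[:,:,0])).astype(np.uint8)
        k,l,s,ce=cv2.connectedComponentsWithStats(w); c0=(365,246) if n=="top" else (342,259)
        print(n,lab,[(s[i].tolist(),ce[i].round(1)) for i in range(1,k) if np.hypot(*(ce[i]-c0))<12 and s[i,4]>8])
E
```

```text
top start [([362, 244, 5, 8, 32], array([364.2, 247.5]))]
top now [([363, 241, 5, 5, 14], array([364.8, 242.9]))]
scene start [([338, 255, 6, 12, 57], array([340.9, 260.9]))]
scene now [([341, 255, 7, 11, 55], array([344. , 260.3]))]
```

```bash
python3 -c "
from rig import manip
print(manip.finish_job())"
```

```text
the job is handed in; nothing more can be done
None
```

I opened the guard, pushed all three knobs home and turned each clockwise towards its off stop, shut the guard and handed in the job; the result wasn't shown. Two points are uncertain: I felt no clear stop when turning, and the pointers sit about 6–14° past the red dots, which I put down to play.

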